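Clear a wooden tag from under a belt sander's roller guard

ROBOT

A 7-joint arm with a two-finger parallel gripper is mounted at the origin on the work surface. World frame = base frame: x ahead of the robot, y to its left, z up, the work surface at z = 0. Lengths are in m, angles in rad, forces in N, time in s.
With the tool pointing down it reaches from about 0.425 to 1.025 m from the base axis. Payload 9.4 kg.
Tool frame: the origin (TCP) lies on the mounting face of the last link; the fingertips stand 173 mm ahead of it and the grasp point (between the pads) lies 155 mm ahead of it (bot.tips_ahead is the distance from the TCP to the fingertips, in m); y points along the fingers, x is the direction in which the jaws open and shut, and the axes are right-handed (so a half turn about y gives the same grasp; the last joint's range is limited). The gripper opens to 85 mm and grips with 20 to 120 N. Pads are 22 mm wide; open, the fingers measure 114 mm over their backs; the gripper's body (76 mm by 85 mm) begins 54 mm behind the grasp point. The pads swing forward as they close: fully open they stand 13 mm farther back than shut.
Start: joints at [1.2, 0.599, -0.003, 1.599, 0.002, 0.943, -0.08], TCP at [0.21, -0.694, 0.405] pointing down, gripper open.
Joint ranges: [-2.57, 2.57], [-0.35, 1.97], [-1.29, 1.29], [0.11, 2.56], [-1.05, 4.19], [0.11, 1.86], [-2.63, 2.63]. Speed limits (rad/s): [2.22, 2.22, 3.01, 3.01, 3.14, 3.14, 3.14].

INTERFACE

Orientations are given as [roll, pitch, yaw] about the fixed x, y, z axes, in that order (R = Rz(yaw) Ry(pitch) Rx(roll)).
In Python, from plant import telemetry, vision, job, bot gives the robot as it stands.
- The arm moves only by the tool servo_tool, never from a script. Its argument "targets" is a list of rows, each an object of numbers: "tx", "ty", "tz": the shift along the world's x, y, z in m; "spin": the turn about the world's z in degrees. In form: [{"tx": .., "ty": .., "tz": .., "spin": ..}, ...]. A call has exactly 10 rows; each row is the pose to reach, as a shift and turn from the pose commanded when the call began; what a row does not reach only later rows make up. A row lasts 1/12 s, in which the tool goes at most 41.7 mm and 7.16 degrees, less where a joint would pass 70% of its speed; a pose out of reach is approached as far as the arm can. A call with a gripper value outside its range is refused whole. "jaw" is the opening, from -1 (shut) to 1 (fully open), set as the call begins (left out, the last holds). The fingers move at their own pace and stop on an object; "grip_force" is the grip in N (left out, the last holds). Time passes only in rows, so rows that repeat a pose let the fingers close, or fill a call up. It gives the time, the measured TCP pose, the force and the opening at its end, in the units of the state.
- telemetry.sense(): the state, without advancing time (a new reading comes with each control period).
- vision.capture(name): name is "side" or "top"; returns a dict with "pixels" (400x640x3 uint8, red, green, blue), "depth" (400x640 float32, m along the optical axis (not along the pixel's ray), 0 where there is no reading), "fx", "fy", "cx", "cy" (pixels), "T" (4x4, takes a point from camera to world coordinates). Camera axes: x right, y down, z forward; pixel columns grow to the right and rows downward; lengths in m; the calibration is good to about 2 mm. A picture is of the moment at which its call begins.
- job.close_job(): hands the job in, once; it reports no verdict.
The state is a dict: "time": time; "joint_pos": joint angles; "joint_velocities": joint speeds; "joint_efforts": joint torques, N m; "tcp_pos": TCP position; "ee_rot": TCP orientation; "contact_force": force on the tool from outside, world axes, zero at the start; "ft_torque": the same for the moment, N m; "grip_width": finger opening in m.
Only numpy, scipy, OpenCV 4.12 (cv2) and the standard library are available. Lean on these libraries where they do the work, as an engineer would, in place of code of your own. Each camera call takes 0.05 s, during which the arm holds its last target.

TASK

A wooden tag has been dragged over the roller of the belt sander and has dropped into the dust chute under the end guard. Pinch the two finger tabs of the guard's hinge together so that both sprung pins draw in, lift the guard off and stand it upright on the green cutting mat, clear of the glue pot, then take the tag out and lay it flat in the plywood tray beside the other tags. Hang the guard back on the sander, shut, with both pins sprung out through their ears; put the guard and the tag down rather than drop them, and leave the other things on the bench where they are.

Things in the scene. Friction and masses are not known exactly. Their poses are not given: they have to be found in the camera images.
- sander: Benchtop belt sander, fixed. Origin on the bench below the middle of the guard's hinge axis; z up, x along that axis (across the belt), y along the belt away from the chute. Belt and rollers 100 mm wide, y = 40 to 421, top 125 mm high; pulley cover to x = -90 (y 55 to 205), motor to x = 206 (y 150 to 250), all under 135 mm but a work stop at y = 352, 171 mm high
- chute (a point): on the sander: floor of the dust chute at the belt's end, 60 mm above the bench, at sander x 0, y -17 mm. Chute: box open at the top once the guard is off, inside 116 mm in x (-58 to 58), 100 mm in y (-68 to 32), rim 102 mm above the bench, walls 4 mm thick; the roller stands beyond it at +y
- hinge (a point): on the sander: middle of the hinge axis between the two ears, 113 mm above the bench. The guard is hung when the origin of guard is here with its axes parallel to the sander's (x with x, y with y, level). Its top then rests on the chute rim, with 4 mm of play sideways to the chute and to the ears
- eye_a (a point): centre of the eye in the ear at the sander's +x side, 76 mm from hinge. Each ear is an upright plate 6 mm thick (73 to 79 mm from the middle), 32 mm wide in y; its eye is a slot 15 mm (y) by 12 mm (z); the ear's top flares outward from 127 to 142 mm above the bench as a lead-in
- eye_b (a point): centre of the eye in the ear at the sander's -x side, 76 mm from hinge; the same ear mirrored
- guard: Loose sheet-steel guard, 0.25 to 0.4 kg, a hood open below. Origin mid hinge axis; x along it, hood towards -y, z up. Flat top y = -78 to 22, 8 mm below the origin; sloping nose to y = -99; side skirts 138 mm over the outside, lower edges 36 mm below the origin, so on a flat surface it stands level with the origin 36 mm up. Centre of mass near y = -30
- pin_a (a joint): sprung hinge pin at the guard's +x side, 8 mm thick, tapered nose: 0 = sprung out (nose 81 mm from the guard's middle), 0.013 m = fully drawn in (68 mm, clear of the ear). Its spring pushes out with 3 N at 0, 7 N at 0.013. Pinching both tabs fully together from above draws both pins in and grips the guard at once
- pin_b (a joint): sprung hinge pin at the guard's -x side, same as pin_a
- tip_a (a point): end of pin_a's nose, on the hinge axis, at guard x = 81 mm when sprung out
- tip_b (a point): end of pin_b's nose, on the hinge axis, at guard x = -81 mm when sprung out
- tab_a (a point): centre of the outer face of pin_a's finger tab, 30 mm above the hinge axis: an upright plate 4 mm thick (x), 22 mm wide (y), top 40 mm above the hinge axis, free of other parts from 11 mm above it. Outer face at guard x = 33 mm when sprung out, 20 mm when drawn in (66 mm, then 40 mm, over both tabs)
- tab_b (a point): the same point on pin_b's finger tab, at guard x = -33 mm when sprung out
- tag: The wooden tag to be cleared: oblong with round ends, 72 mm long (x), 28 mm wide (y), 10 mm thick, 24 to 42 g, plain wood; lies flat on the chute floor, its length within 0.35 rad of the sander's y. Origin at the centre of its underside
- mat: Green cutting mat, fixed to the bench, 250 mm (x) by 170 mm (y) by 3 mm thick. Origin at the centre of its underside
- tray: Shallow open plywood tray, fixed to the bench, 260 mm (x) by 150 mm (y) by 26 mm high, walls and floor 5 mm thick. Origin at the centre of its underside
- tag2: Another wooden tag of the same size, lying flat in the tray near its -x wall, its length roughly along the tray's y; leave it. Origin at the centre of its underside
- tag3: Another such tag in the tray, further to +x, its length roughly along the tray's y; leave it. Origin at the centre of its underside. The widest free stretch of the tray lies either between tag2 and tag3 or between tag3 and the +x wall, at least 75 mm wide
- pot: Glue pot, 44 mm in diameter and 58 mm high, standing on the mat's +x half; leave it. Origin at the centre of its underside
- jar: Glass jar 76 mm in diameter and 112 mm high with brushes up to about 220 mm; leave it. Origin at the centre of its underside
- dryer: Hair dryer lying on its side, about 200 by 180 mm and 70 mm high, at the back of the bench; leave it. Origin on the bench under the middle of the barrel
- dish: White plastic paint dish, 116 mm in diameter, 16 mm high, beyond the right-hand place of mat or tray; leave it. Origin at the centre of its underside
- brush: Flat brush lying on the bench near the robot, 230 mm long; leave it. Origin under its middle
- block: Cork sanding block 90 by 50 by 32 mm near the robot; leave it. Origin at the centre of its underside
Mind the look-alikes: they are no part of the job. What is shaped like the guard but turquoise is not meant.

How it is judged:
On the way, in this order (a step that is already met when the one before it is completed fails the run):
1. both hinge pins are drawn in together while the guard is still on the sander (value of joint each of pin_a, pin_b above 0.008 m and distance between guard and hinge below 0.015 m), for 0.05 s.
2. the guard stands upright on the cutting mat, released and at rest (x of guard in the frame of mat between -0.115 and 0.115 m and y of guard in the frame of mat between -0.095 and 0.095 m and contact force between guard and mat above 0.5 N and height (world z) of guard between 0.033 and 0.045 m and angle between guard's own z axis and vertical below 0.1 rad and linear speed of guard below 0.02 m/s and contact force between the fingers and guard below 0.05 N), for 0.2 s.
3. the tag lies flat in the tray, released, with the guard still off (x of tag in the frame of tray between -0.118 and 0.118 m and y of tag in the frame of tray between -0.063 and 0.063 m and z of tag in the frame of tray below 0.01 m and angle between tag's own z axis and vertical below 0.12 rad and linear speed of tag below 0.02 m/s and contact force between the fingers and tag below 0.05 N and distance between guard and hinge above 0.05 m), for 0.2 s.
At the end, for the whole second after the job is handed in: The guard hangs on the sander, shut and level (within 7 mm and 0.06 rad), both pins sprung out (within 3 mm of fully out) through the eyes of their ears; the tag lies flat on the tray floor, inside the walls and not on another tag; both let go and still (distance between guard and hinge below 0.007 m and angle between guard's own z axis and vertical below 0.06 rad and angle between the x axis of guard and the x axis of sander, either way round below 0.07 rad and x of tip_a in the frame of sander above 0.0755 m and x of tip_b in the frame of sander below -0.0755 m and y of tip_a in the frame of eye_a between -0.0065 and 0.0065 m and y of tip_b in the frame of eye_b between -0.0065 and 0.0065 m and z of tip_a in the frame of eye_a between -0.005 and 0.005 m and z of tip_b in the frame of eye_b between -0.005 and 0.005 m and value of joint each of pin_a, pin_b below 0.003 m and linear speed of each of guard, tag below 0.02 m/s and x of tag in the frame of tray between -0.118 and 0.118 m and y of tag in the frame of tray between -0.063 and 0.063 m and z of tag in the frame of tray below 0.01 m and angle between tag's own z axis and vertical below 0.12 rad and contact force between the fingers and tag below 0.05 N and contact force between the fingers and guard below 0.05 N); the robot touches nothing.
It fails at once if the pot, jar, dryer, dish, brush or sanding block is shifted by more than 30 mm (distance of any of pot, jar, dryer, dish, brush, block from where it was at the start of the episode above 0.03 m).
It fails at once if another tag in the tray is shifted by more than 40 mm (distance of any of tag2, tag3 from where it was at the start of the episode above 0.04 m).
It fails at once if the glue pot, the jar or the dish is tipped (angle between any of pot, jar, dish's own z axis and vertical above 0.5 rad).
It fails at once if the guard is dropped or thrown (linear speed of guard above 0.5 m/s and contact force between the fingers and guard below 0.05 N).
It fails at once if the tag is dropped or thrown (linear speed of tag above 0.6 m/s and contact force between the fingers and tag below 0.05 N).
It also fails if it takes over 72 s, if anything falls off the work surface, if the arm or the gripper's body presses on something with over 40 N, if the wrist force passes 120 N, or if a joint passes its speed limit or range.

## Working session

There is one attempt and no reset: what is moved stays moved. The work goes in short steps, Python scripts to look and compute and a tool call to move; the robot and the scene stay as the last step left them, time stands still between calls to the robot, and variables do not carry over. Pictures are saved under pics/ and viewed, and the job is handed in when it is done.

Besides the shell and the picture viewer there is one more tool, called after ">>>" by a JSON object that holds its "fn" and its "kwargs". servo_tool: Moves the arm, as the interface text tells. Its arguments: {"type":"object","properties":{"targets":{"type":"array"},"jaw":{"type":"number"},"grip_force":{"type":"number"}},"required":["targets"]}

```bash
mkdir -p pics; ls
python3 - <<'E'
from plant import telemetry, vision, job, bot
import cv2,numpy as np
print(telemetry.sense())
for n in("top","side"):
    c=vision.capture(n); cv2.imwrite(f"pics/{n}0.png",c["pixels"][:,:,::-1]); np.savez(f"pics/{n}0.npz",**c)
    print(n,c["fx"],c["cx"],c["cy"],c["T"].round(3).tolist())
E
```

```text
pics
{'time': 0.0, 'joint_pos': array([ 1.20030208,  0.60011699, -0.00257462,  1.60013451,  0.0018144 ,
        0.94292015, -0.07979811]), 'joint_velocities': array([ 1.50637535e-04, -9.57173865e-04,  2.66438535e-04,  2.98180047e-05,
       -2.87001558e-04, -9.47957715e-04, -1.28773251e-03]), 'joint_efforts': array([-2.09753503e-03, -7.76464319e+01,  1.56387683e+00, -2.58010983e+01,
        1.21260766e-02,  8.81920976e-03,  1.71160206e-06]), 'tcp_pos': array([ 0.20991074, -0.69372852,  0.40382053]), 'ee_rot': array([-1.57093466e+00,  1.57065205e-03, -1.27690742e+00]), 'contact_force': array([-0.50074167,  0.94064764, -0.2167116 ]), 'ft_torque': array([ 0.01595049, -0.05796725, -0.01565707]), 'grip_width': 0.0853603915617532}
top 406.35048982668064 325.39435152912574 203.8102074076864 [[-0.017, -0.989, 0.15, 0.394], [-1.0, 0.014, -0.022, -0.006], [0.019, -0.151, -0.988, 1.14], [0.0, 0.0, 0.0, 1.0]]
side 517.6521227147214 317.2156448993206 204.23170914085355 [[-0.738, -0.37, 0.565, -0.346], [-0.675, 0.426, -0.603, 0.946], [-0.018, -0.826, -0.564, 0.988], [0.0, 0.0, 0.0, 1.0]]
```

View pics/top0.png

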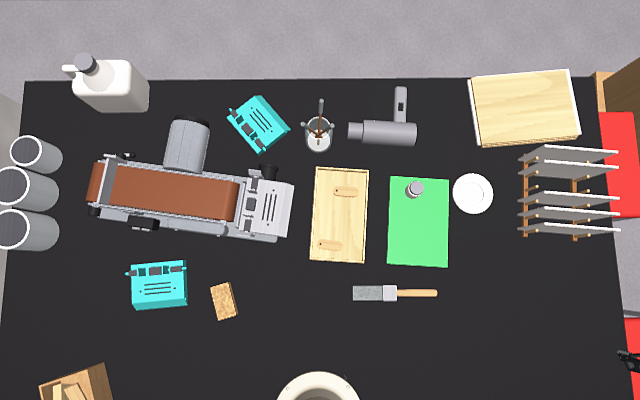

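View pics/side0.png

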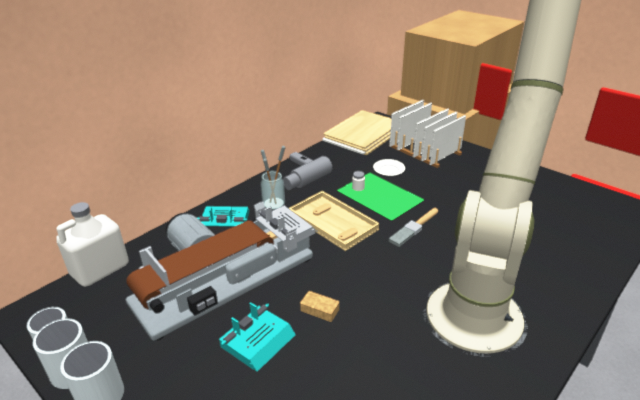

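```bash
cat > h.py <<'E'
import numpy as np,cv2
def load(n): return dict(np.load(f"pics/{n}.npz"))
def pt(c,u,v,d=None):
    if d is None:
        p=c["depth"][int(v)-1:int(v)+2,int(u)-1:int(u)+2]; d=np.median(p)
    p=np.array([(u-c["cx"])/c["fx"]*d,(v-c["cy"])/c["fy"]*d,d,1]); return (c["T"]@p)[:3]
def ptz(c,u,v,z):
    r=c["T"][:3,:3]@np.array([(u-c["cx"])/c["fx"],(v-c["cy"])/c["fy"],1]);o=c["T"][:3,3]
    return o+r*(z-o[2])/r[2]
def cloud(c):
    v,u=np.mgrid[0:400,0:640]; d=c["depth"]; P=np.stack([(u-c["cx"])/c["fx"]*d,(v-c["cy"])/c["fy"]*d,d],-1)
    return P@c["T"][:3,:3].T+c["T"][:3,3]
def proj(c,P):
    q=(np.asarray(P)-c["T"][:3,3])@c["T"][:3,:3]
    return np.stack([q[...,0]/q[...,2]*c["fx"]+c["cx"],q[...,1]/q[...,2]*c["fy"]+c["cy"]],-1)
def crop(c,u0,v0,w,h,s,f):
    im=cv2.resize(c["pixels"][v0:v0+h,u0:u0+w,::-1],None,fx=s,fy=s,interpolation=cv2.INTER_CUBIC); cv2.imwrite("pics/"+f,im)
E
python3 - <<'E'
from h import *
c=load("top0"); crop(c,215,150,100,75,8,"c1.png"); crop(c,300,155,160,120,5,"c2.png"); crop(load("side0"),230,180,100,75,8,"c3.png")
E
```

```text
(no output)
```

View pics/c1.png

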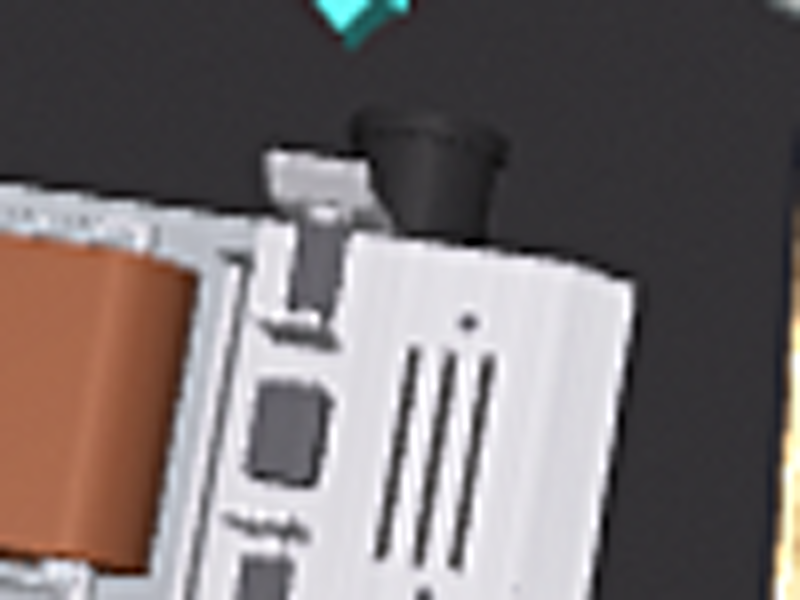

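View pics/c2.png

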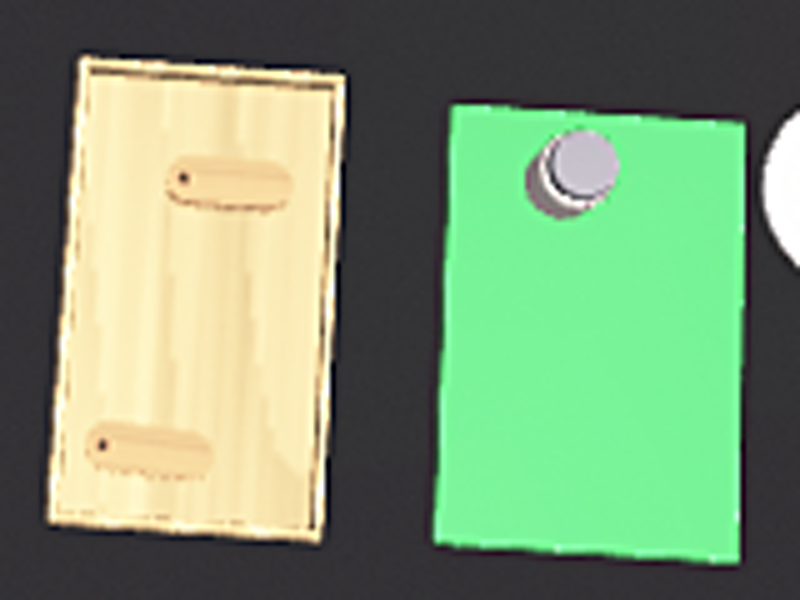

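View pics/c3.png

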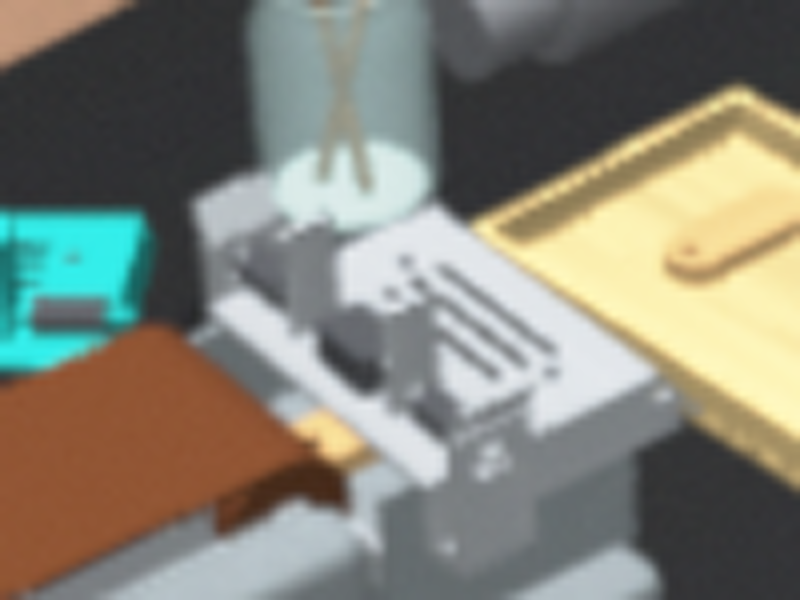

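```bash
cat > fit.py <<'E'
from h import *
def rect(c,zlo,zhi,x0,x1,y0,y1):
    P=cloud(c); m=(P[...,2]>zlo)&(P[...,2]<zhi)&(P[...,0]>x0)&(P[...,0]<x1)&(P[...,1]>y0)&(P[...,1]<y1)&(c["depth"]>0)
    n,l,st,_=cv2.connectedComponentsWithStats(m.astype(np.uint8)); 
    k=1+np.argmax(st[1:,4]); m=l==k
    q=P[m]; r=cv2.minAreaRect(q[:,:2].astype(np.float32)); return m,q,r
E
python3 - <<'E'
from fit import *
c=load("top0"); 
for u,v in [(275,190),(262,197),(230,215),(250,203)]: print(u,v,pt(c,u,v))
m,q,r=rect(c,.098,.110,.2,.8,-.1,.4); print(len(q),q.mean(0),np.median(q[:,2]),r,np.where(m)[0].min(),np.where(m)[0].max(),np.where(m)[1].min(),np.where(m)[1].max())
# high stuff near the hinge
P=cloud(c); m=(P[...,2]>.112)&(P[...,0]>.2)&(P[...,0]<.8)&(c["depth"]>0)
for v in range(165,240,3): print(v,[ (u,round(P[v,u,2]*1000)) for u in range(238,262,2)])
E
```

```text
275 190 [0.58906102 0.10101638 0.10490614]
262 197 [0.57147201 0.13462459 0.10323893]
230 215 [0.52458615 0.21375337 0.1136293 ]
250 203 [0.55325421 0.16215527 0.12235921]
1828 [0.54477716 0.12381356 0.10384916] 0.10389878266210217 ((0.5482897758483887, 0.12999537587165833), (0.10928285121917725, 0.13837087154388428), 81.50614929199219) 179 235 239 288
165 [(238, 0), (240, -1), (242, -2), (244, 1), (246, -2), (248, -7), (250, -4), (252, -2), (254, -1), (256, -5), (258, 0), (260, 64)]
168 [(238, -2), (240, -2), (242, 1), (244, -5), (246, -3), (248, 1), (250, -2), (252, 0), (254, 1), (256, -3), (258, -2), (260, 58)]
171 [(238, -8), (240, -1), (242, -1), (244, 1), (246, -5), (248, 1), (250, 134), (252, 139), (254, 137), (256, 138), (258, 139), (260, 141)]
174 [(238, -1), (240, -2), (242, 0), (244, -4), (246, 1), (248, -3), (250, 124), (252, 128), (254, 127), (256, 126), (258, 131), (260, 129)]
177 [(238, 27), (240, 28), (242, 26), (244, 25), (246, 24), (248, 104), (250, -5), (252, 89), (254, 118), (256, 120), (258, 102), (260, 105)]
180 [(238, 29), (240, 29), (242, 102), (244, 100), (24
[... 2166 characters left out ...]
), (242, 103), (244, 120), (246, 120), (248, 116), (250, 112), (252, 106), (254, 105), (256, 104), (258, 101), (260, 106)]
228 [(238, 47), (240, 107), (242, 106), (244, 120), (246, 123), (248, 118), (250, 106), (252, 108), (254, 103), (256, 104), (258, 103), (260, 104)]
231 [(238, 1140), (240, 128), (242, 128), (244, 73), (246, 118), (248, 93), (250, 103), (252, 100), (254, 104), (256, 109), (258, 104), (260, 104)]
234 [(238, 140), (240, 143), (242, 143), (244, 142), (246, 137), (248, 134), (250, 132), (252, 113), (254, 78), (256, 23), (258, 28), (260, 30)]
237 [(238, 21), (240, 26), (242, 23), (244, 30), (246, 30), (248, 29), (250, 28), (252, 25), (254, 27), (256, 30), (258, 31), (260, 29)]
```

Run:
```python
from fit import *
for n in("top0","side0"):
    c=load(n); P=cloud(c); m=(P[...,2]>.143)&(P[...,2]<.158)&(P[...,0]>.4)&(P[...,0]<.65)&(P[...,1]>.1)&(P[...,1]<.25)&(c["depth"]>0)
    k,l,st,ce=cv2.connectedComponentsWithStats(m.astype(np.uint8),connectivity=8)
    for i in range(1,k):
        if st[i,4]>3:
            q=P[l==i]; print(n,ce[i],st[i],q.mean(0).round(4),cv2.minAreaRect(q[:,:2].astype(np.float32)))
    m=(P[...,2]>.1265)&(P[...,2]<.143)&(P[...,0]>.4)&(P[...,0]<.75)&(P[...,1]>.1)&(P[...,1]<.2)&(c["depth"]>0)
    k,l,st,ce=cv2.connectedComponentsWithStats(m.astype(np.uint8),connectivity=8)
    for i in range(1,k):
        if st[i,4]>5:
            q=P[l==i]; print(n,'ear',ce[i],st[i],q.mean(0).round(4),cv2.minAreaRect(q[:,:2].astype(np.float32)))
c=load("top0")
m,q,r=rect(c,.098,.110,.2,.8,-.1,.4)
# silhouette corners by eye: crop (635,280)->nose right top
```

```text
top0 [250.19047619 189.0952381 ] [246 188  10   3  21] [0.5836 0.1574 0.1505] ((0.5838219523429871, 0.15699347853660583), (0.02194841578602791, 0.003892304375767708), 80.01728057861328)
top0 [246.5        213.72222222] [242 213  10   3  18] [0.5224 0.1657 0.1507] ((0.5227831602096558, 0.1659473478794098), (0.020572597160935402, 0.004210293758660555), 81.08753204345703)
top0 ear [254.45901639 171.60655738] [248 169  14   6  61] [0.6313 0.1497 0.135 ] ((0.6316327452659607, 0.14990757405757904), (0.032122835516929626, 0.010593092069029808), 85.44595336914062)
top0 ear [252.5 191. ] [250 191   6   1   6] [0.5819 0.1544 0.1337] ((0.5819147229194641, 0.15425027906894684), (0.013963955454528332, 0.0005431972094811499), 81.99723815917969)
top0 ear [244.29411765 233.37254902] [237 231  15   6  51] [0.4757 0.1733 0.1349] ((0.4754197597503662, 0.17376123368740082), (0.031174272298812866, 0.01068651583045721), 77.98104095458984)
side0 [267.95652174 209.08695652] [265 207   7   5  23] [0.5842 0.1584 0.1488] ((0.5834808349609375, 0.1576274335384369), (0.02353314310312271, 0.008298340253531933), 81
[... 260 characters left out ...]
2] [0.6309 0.1504 0.1344] ((0.629578709602356, 0.15037456154823303), (0.031765084713697433, 0.016201172024011612), 80.03976440429688)
side0 ear [268.40625 212.84375] [265 209   8   8  32] [0.5845 0.1577 0.1352] ((0.5843638777732849, 0.15702173113822937), (0.02407238446176052, 0.008374981582164764), 86.28121185302734)
side0 ear [281.06060606 223.21212121] [278 220   7   7  33] [0.5219 0.1682 0.1345] ((0.521457314491272, 0.16725188493728638), (0.01938815601170063, 0.008545046672224998), 86.76512908935547)
side0 ear [290.88888889 231.25      ] [286 228  11   8  36] [0.4757 0.1759 0.134 ] ((0.47578611969947815, 0.17264392971992493), (0.03620929270982742, 0.009690594859421253), 81.73631286621094)
```

Run:
```python
from fit import *
c=load("top0"); P=cloud(c); px=c["pixels"].astype(int)
m=(px[...,0]-px[...,2]>50)&(abs(P[...,2]-.125)<.008)&(P[...,1]>.1)&(P[...,0]>.35)&(P[...,0]<.8)
k,l,st,ce=cv2.connectedComponentsWithStats(m.astype(np.uint8)); i=1+np.argmax(st[1:,4]); q=P[l==i]
print(st[i],q.mean(0),cv2.minAreaRect(q[:,:2].astype(np.float32)))
# sides: for bins of y take min/max x
ys=np.arange(.25,.5,.01);lo=[];hi=[]
for y in ys:
    s=q[abs(q[:,1]-y)<.005]; lo.append(s[:,0].min());hi.append(s[:,0].max())
print(np.polyfit(ys,lo,1),np.polyfit(ys,hi,1), 'w',np.mean(np.array(hi)-lo))
def col(name,cond,zr,x0,x1,y0,y1):
    m=cond&(P[...,2]>zr[0])&(P[...,2]<zr[1])&(P[...,0]>x0)&(P[...,0]<x1)&(P[...,1]>y0)&(P[...,1]<y1)
    k,l,st,ce=cv2.connectedComponentsWithStats(m.astype(np.uint8)); i=1+np.argmax(st[1:,4]); q=P[l==i]
    print(name,st[i],q.mean(0).round(4),cv2.minAreaRect(q[:,:2].astype(np.float32)))
green=(px[...,1]-px[...,0]>60)&(px[...,1]-px[...,2]>40)
col('mat',green,(-.02,.02),.2,.9,-.5,.1)
wood=(px[...,0]-px[...,2]>30)
col('tray',wood,(-.02,.045),.2,.9,-.2,.15)
col('pot',P[...,2]>.045,(.045,.07),.4,.7,-.35,-.1)
print(np.mean(cloud(c)[200:215,495:510],axis=(0,1)), [pt(c,u,v).round(4) for u,v in [(415,188),(470,190),(320,100),(319,135),(350,130)]])
```

```text
[ 109  166  126   55 4629] [0.58309017 0.35795924 0.1235954 ] ((0.5835962295532227, 0.35707446932792664), (0.3058335483074188, 0.09926121681928635), 81.03583526611328)
[0.15929318 0.47711427] [0.15911595 0.57607349] w 0.09889364318994068
mat [ 387  176   62   92 5006] [ 0.508  -0.2925  0.0021] ((0.5150880217552185, -0.2935033440589905), (0.172537162899971, 0.2515842914581299), 85.35309600830078)
tray [ 309  166   60   98 5043] [ 0.5352 -0.0685  0.0068] ((0.5388797521591187, -0.06935818493366241), (0.15562573075294495, 0.2687685191631317), 85.2723388671875)
pot [408 181  16  15 181] [ 0.5986 -0.2764  0.0579] ((0.5996349453926086, -0.2773765027523041), (0.03771277889609337, 0.03941758722066879), 60.58903121948242)
[ 0.54923611 -0.5313824   0.00942164] [array([ 0.5982, -0.2742,  0.0583]), array([ 0.6005, -0.4457,  0.0037]), array([ 0.7969, -0.0179,  0.1894]), array([ 0.7502, -0.0153,  0.0599]), array([ 0.7644, -0.1015,  0.0576])]
```

Candidates for the guard in top0: turquoise at (258,122), turquoise at (158,285), and the grey one on the sander's chute at (265,202). The crop confirms the grey one: its pins run through the ears at (255,172) and (244,233), with tabs at (250,189) and (247,214). Measured poses:

| Item | x, y (m) | Yaw |
|---|---|---|
| Hinge | (0.553, 0.162) | -9° |
| Mat | (0.515, -0.294) | -4.6° |
| Tray | (0.539, -0.069) | -4.7° |
| Pot | (0.599, -0.276) | – |

Approaching now.

>>> {"fn": "servo_tool", "kwargs": {"targets": [{"tx": 0.01,"ty": 0.03,"tz": 0,"spin": 2},{"tx": 0.025,"ty": 0.065,"tz": 0,"spin": 5},{"tx": 0.04,"ty": 0.1,"tz": 0,"spin": 9},{"tx": 0.054,"ty": 0.135,"tz": 0,"spin": 13},{"tx": 0.068,"ty": 0.17,"tz": 0,"spin": 17},{"tx": 0.082,"ty": 0.205,"tz": 0,"spin": 21},{"tx": 0.096,"ty": 0.24,"tz": 0,"spin": 25},{"tx": 0.11,"ty": 0.275,"tz": 0,"spin": 29},{"tx": 0.124,"ty": 0.31,"tz": 0,"spin": 33},{"tx": 0.138,"ty": 0.345,"tz": 0,"spin": 37}], "jaw": 1}}

```text
time: 0.93
tcp_pos: [0.3481, -0.3472, 0.4046]
ee_rot: [-1.571, 0.0, -0.628]
contact_force: [0.7, -0.9, 0.2]
grip_width: 0.0853
```

>>> {"fn": "servo_tool", "kwargs": {"targets": [{"tx": 0.014,"ty": 0.035,"tz": 0,"spin": 3},{"tx": 0.028,"ty": 0.07,"tz": 0,"spin": 6},{"tx": 0.042,"ty": 0.105,"tz": 0,"spin": 9},{"tx": 0.056,"ty": 0.14,"tz": 0,"spin": 12},{"tx": 0.07,"ty": 0.175,"tz": 0,"spin": 15},{"tx": 0.084,"ty": 0.21,"tz": 0,"spin": 18},{"tx": 0.098,"ty": 0.245,"tz": 0,"spin": 21},{"tx": 0.112,"ty": 0.28,"tz": 0,"spin": 24},{"tx": 0.126,"ty": 0.315,"tz": 0,"spin": 26},{"tx": 0.14,"ty": 0.35,"tz": 0,"spin": 27}]}}

```text
time: 1.77
tcp_pos: [0.4882, 0.0028, 0.4046]
ee_rot: [-1.571, 0.0, -0.158]
contact_force: [0.7, -0.9, 0.1]
grip_width: 0.0855
```

>>> {"fn": "servo_tool", "kwargs": {"targets": [{"tx": 0.012,"ty": 0.03,"tz": 0,"spin": 0},{"tx": 0.024,"ty": 0.06,"tz": -0.005,"spin": 0},{"tx": 0.036,"ty": 0.09,"tz": -0.01,"spin": 0},{"tx": 0.048,"ty": 0.12,"tz": -0.02,"spin": 0},{"tx": 0.058,"ty": 0.145,"tz": -0.03,"spin": 0},{"tx": 0.065,"ty": 0.159,"tz": -0.04,"spin": 0},{"tx": 0.065,"ty": 0.159,"tz": -0.05,"spin": 0},{"tx": 0.065,"ty": 0.159,"tz": -0.06,"spin": 0},{"tx": 0.065,"ty": 0.159,"tz": -0.06,"spin": 0},{"tx": 0.065,"ty": 0.159,"tz": -0.06,"spin": 0}]}}

```text
time: 2.6
tcp_pos: [0.5525, 0.1587, 0.3441]
ee_rot: [-1.572, 0.002, -0.161]
contact_force: [0.3, 0.2, -0.3]
grip_width: 0.0856
```

```bash
cat > cap.py <<'E'
import sys
from plant import telemetry, vision
from h import *
def cap(n,tag):
    c=vision.capture(n); np.savez(f"pics/{n}{tag}.npz",**c); return c
E
python3 - <<'E'
from cap import *
print(telemetry.sense()["tcp_pos"],telemetry.sense()["time"])
c=cap("side","1"); crop(c,220,150,120,90,6,"s1.png")
c=cap("top","1"); crop(c,215,150,120,90,6,"t1.png")
E
```

```text
[0.5525474  0.15868681 0.34407967] 2.6
```

View pics/s1.png

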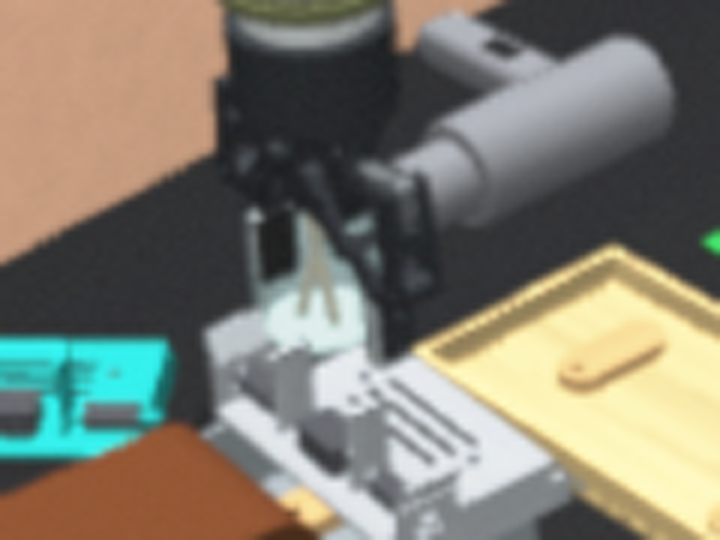

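View pics/t1.png

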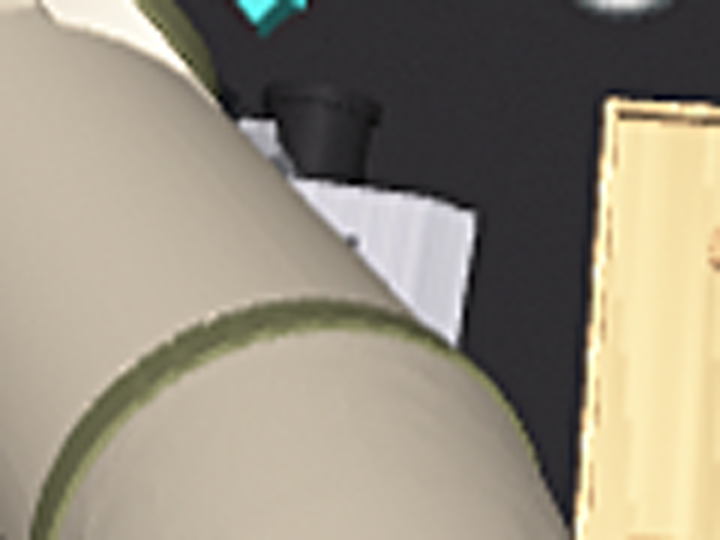

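>>> {"fn": "servo_tool", "kwargs": {"targets": [{"tx": 0,"ty": 0,"tz": -0.008,"spin": 0},{"tx": 0,"ty": 0,"tz": -0.016,"spin": 0},{"tx": 0,"ty": 0,"tz": -0.024,"spin": 0},{"tx": 0,"ty": 0,"tz": -0.032,"spin": 0},{"tx": 0,"ty": 0,"tz": -0.038,"spin": 0},{"tx": 0,"ty": 0,"tz": -0.044,"spin": 0},{"tx": 0,"ty": 0,"tz": -0.044,"spin": 0},{"tx": 0,"ty": 0,"tz": -0.044,"spin": 0},{"tx": 0,"ty": 0,"tz": -0.044,"spin": 0},{"tx": 0,"ty": 0,"tz": -0.044,"spin": 0}]}}

```text
time: 3.53
tcp_pos: [0.553, 0.1601, 0.301]
ee_rot: [-1.571, -0.0, -0.16]
contact_force: [-0.3, -0.3, -0.0]
grip_width: 0.0858
```

Run:
```python
from cap import *
c=cap("side","2"); print(telemetry.sense()["tcp_pos"],telemetry.sense()["contact_force"]); crop(c,230,170,90,68,8,"s2.png")
```

```text
[0.5530624  0.16012173 0.30104394] [ 0.13778623  0.02158319 -0.38954545]
```

View pics/s2.png

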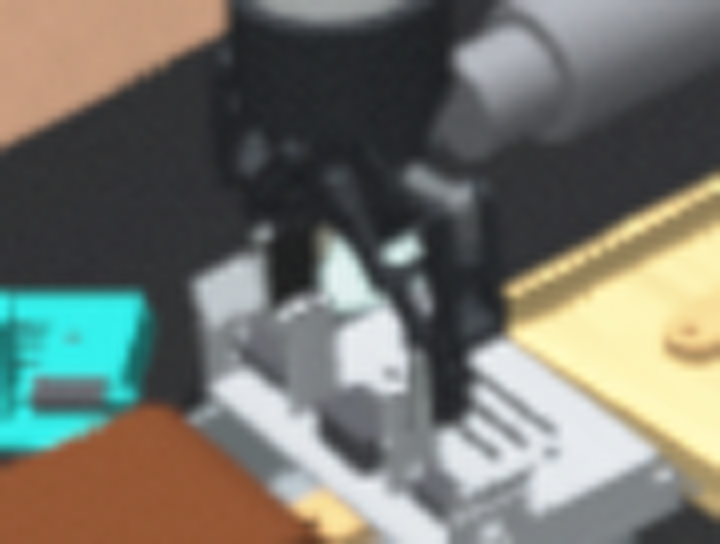

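Run:
```python
from cap import *
c=load("side2"); a=np.radians(-9.05); R=np.array([[np.cos(a),-np.sin(a)],[np.sin(a),np.cos(a)]])
for x,y,z in [(-33,-11,153),(-33,11,153),(-33,-11,124),(-33,11,124),(-43,-11,141),(-43,11,141),(-55,11,141),(43,-11,141),(43,11,141)]:
    p=R@np.array([x,y])/1000+[.553,.162]; uv=proj(c,np.array([p[0],p[1],z/1000])); print(x,y,z,((uv-[230,170])*8).round())
P=cloud(c)
for v in range(195,230,3): print(v,[tuple((P[v,u]*1000).round().astype(int)) for u in range(281,294,3)])
```

```text
-33 -11 153 [436. 371.]
-33 11 153 [384. 395.]
-33 -11 124 [441. 438.]
-33 11 124 [389. 462.]
-43 -11 141 [455. 412.]
-43 11 141 [403. 436.]
-55 11 141 [423. 452.]
43 -11 141 [316. 304.]
43 11 141 [265. 326.]
195 [(np.int64(515), np.int64(167), np.int64(231)), (np.int64(491), np.int64(178), np.int64(247)), (np.int64(489), np.int64(170), np.int64(244)), (np.int64(486), np.int64(162), np.int64(241)), (np.int64(745), np.int64(-97), np.int64(1))]
198 [(np.int64(527), np.int64(158), np.int64(212)), (np.int64(490), np.int64(180), np.int64(239)), (np.int64(488), np.int64(172), np.int64(235)), (np.int64(482), np.int64(166), np.int64(235)), (np.int64(731), np.int64(-82), np.int64(2))]
201 [(np.int64(714), np.int64(-11), np.int64(33)), (np.int64(490), np.int64(181), np.int64(229)), (np.int64(483), np.int64(176), np.int64(230)), (np.int64(483), np.int64(166), np.int64(225)), (np.int64(718), np.int64(-69), np.int64(2))]
204 [(np.int64(514), np.int64(170), np.int64(204)), (np.int64(492), np.int64(180), np.int64(219)), (np.int64(488), np.int64(172), np.int64(216)), (np.int64(480), np.int64(170), n
[... 1278 characters left out ...]
, np.int64(179), np.int64(151)), (np.int64(505), np.int64(172), np.int64(149)), (np.int64(500), np.int64(166), np.int64(148)), (np.int64(537), np.int64(119), np.int64(104)), (np.int64(529), np.int64(115), np.int64(106))]
225 [(np.int64(522), np.int64(169), np.int64(128)), (np.int64(519), np.int64(160), np.int64(125)), (np.int64(534), np.int64(135), np.int64(104)), (np.int64(526), np.int64(131), np.int64(106)), (np.int64(521), np.int64(124), np.int64(104))]
228 [(np.int64(523), np.int64(168), np.int64(117)), (np.int64(510), np.int64(169), np.int64(125)), (np.int64(523), np.int64(146), np.int64(105)), (np.int64(517), np.int64(140), np.int64(104)), (np.int64(511), np.int64(134), np.int64(103))]
```

>>> {"fn": "servo_tool", "kwargs": {"targets": [{"tx": 0,"ty": 0.001,"tz": 0,"spin": 0},{"tx": 0,"ty": 0.001,"tz": 0,"spin": 0},{"tx": 0,"ty": 0.001,"tz": 0,"spin": 0},{"tx": 0,"ty": 0.001,"tz": 0,"spin": 0},{"tx": 0,"ty": 0.001,"tz": 0,"spin": 0},{"tx": 0,"ty": 0.001,"tz": 0,"spin": 0},{"tx": 0,"ty": 0.001,"tz": 0,"spin": 0},{"tx": 0,"ty": 0.001,"tz": 0,"spin": 0},{"tx": 0,"ty": 0.001,"tz": 0,"spin": 0},{"tx": 0,"ty": 0.001,"tz": 0,"spin": 0}], "jaw": -1, "grip_force": 80}}

```text
time: 4.42
tcp_pos: [0.5534, 0.1613, 0.3027]
ee_rot: [-1.57, -0.003, -0.16]
contact_force: [-1.8, -2.0, 18.8]
grip_width: 0.0364
```

Run:
```python
from cap import *
c=cap("side","3"); s=telemetry.sense(); print(s["tcp_pos"],s["contact_force"],s["grip_width"]); crop(c,230,170,90,68,8,"s3.png")
```

```text
[0.55342254 0.16131459 0.30269593] [-2.45137788 -1.1127146  19.27546826] 0.03671213125799906
```

View pics/s3.png

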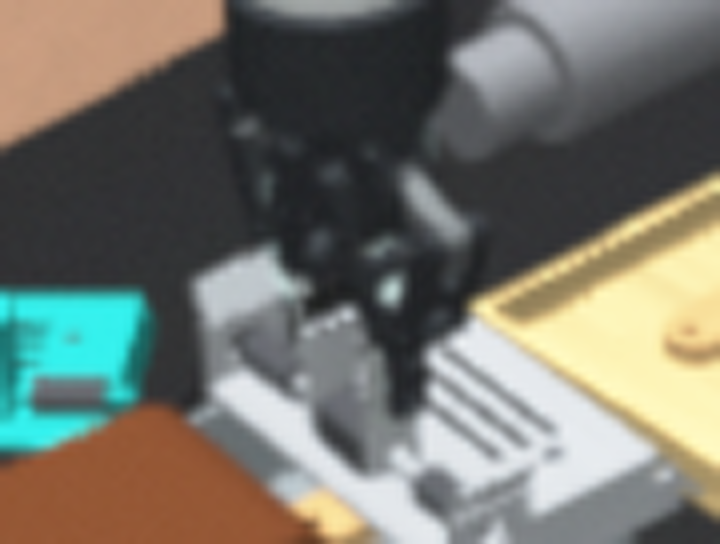

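>>> {"fn": "servo_tool", "kwargs": {"targets": [{"tx": 0,"ty": 0,"tz": 0.003,"spin": 0},{"tx": 0,"ty": 0,"tz": 0.007,"spin": 0},{"tx": 0,"ty": 0,"tz": 0.012,"spin": 0},{"tx": 0,"ty": 0,"tz": 0.018,"spin": 0},{"tx": 0,"ty": 0,"tz": 0.025,"spin": 0},{"tx": 0,"ty": 0,"tz": 0.034,"spin": 0},{"tx": 0,"ty": 0,"tz": 0.045,"spin": 0},{"tx": 0,"ty": 0,"tz": 0.057,"spin": 0},{"tx": 0,"ty": 0,"tz": 0.07,"spin": 0},{"tx": 0,"ty": 0,"tz": 0.08,"spin": 0}]}}

```text
time: 5.3
tcp_pos: [0.553, 0.1611, 0.3826]
ee_rot: [-1.57, -0.001, -0.16]
contact_force: [-0.0, 0.1, -2.1]
grip_width: 0.0363
```

Run:
```python
from cap import *
c=cap("side","4"); s=telemetry.sense(); print(s["tcp_pos"],s["contact_force"],s["ft_torque"],s["grip_width"]); crop(c,210,130,120,90,6,"s4.png")
```

```text
[0.55335811 0.16136458 0.38416563] [ 0.60440866  0.4249693  -1.40114839] [ 0.08866938 -0.09808502  0.0705406 ] 0.03611281586340994
```

View pics/s4.png

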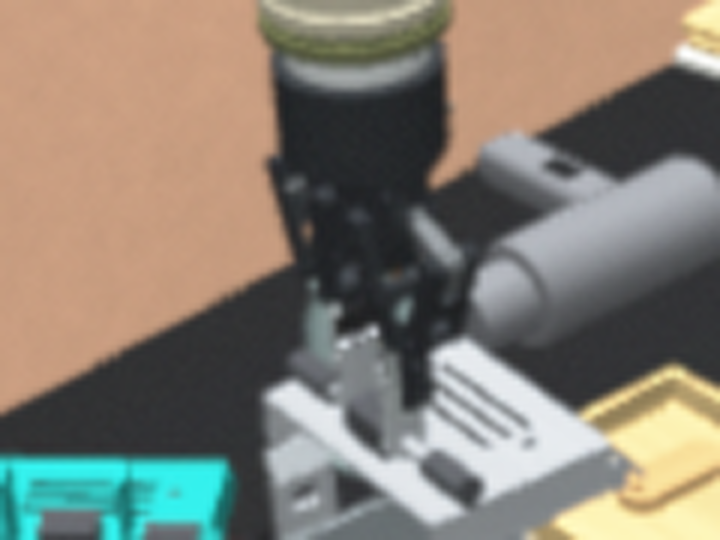

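```bash
cat > plane.py <<'E'
from h import *
def plane(c,z0,tol,x0,x1,y0,y1):
    P=cloud(c); m=(abs(P[...,2]-z0)<tol)&(P[...,0]>x0)&(P[...,0]<x1)&(P[...,1]>y0)&(P[...,1]<y1)&(c["depth"]>0)
    q=P[m]
    for _ in range(4):
        A=np.c_[q[:,:2]-q[:,:2].mean(0),np.ones(len(q))]; s,*_=np.linalg.lstsq(A,q[:,2],rcond=None); r=abs(A@s-q[:,2]); q=q[r<max(.003,2*r.std())]
    print("n",len(q),"mean",q.mean(0).round(4),"slope",s[:2].round(3))
    return q
E
python3 - <<'E'
from plane import *
plane(load("side4"),.186,.012,.46,.66,.06,.15)
plane(load("side0"),.105,.012,.46,.66,.06,.15)
E
```

```text
n 400 mean [0.5251 0.1137 0.1839] slope [ 0.006 -0.001]
n 428 mean [0.5442 0.1092 0.1047] slope [0.005 0.002]
```

>>> {"fn": "servo_tool", "kwargs": {"targets": [{"tx": -0.002,"ty": -0.01,"tz": 0.004,"spin": 0},{"tx": -0.005,"ty": -0.03,"tz": 0.008,"spin": 0},{"tx": -0.01,"ty": -0.06,"tz": 0.01,"spin": 0},{"tx": -0.016,"ty": -0.092,"tz": 0.01,"spin": 0},{"tx": -0.022,"ty": -0.124,"tz": 0.01,"spin": 0},{"tx": -0.028,"ty": -0.156,"tz": 0.01,"spin": 0},{"tx": -0.034,"ty": -0.188,"tz": 0.01,"spin": 0},{"tx": -0.04,"ty": -0.22,"tz": 0.01,"spin": 0},{"tx": -0.046,"ty": -0.252,"tz": 0.01,"spin": 0},{"tx": -0.052,"ty": -0.284,"tz": 0.01,"spin": 0}]}}

```text
time: 6.18
tcp_pos: [0.4997, -0.1251, 0.3905]
ee_rot: [-1.571, 0.001, -0.16]
contact_force: [0.8, -0.4, -2.4]
grip_width: 0.0362
```

>>> {"fn": "servo_tool", "kwargs": {"targets": [{"tx": -0.006,"ty": -0.032,"tz": -0.005,"spin": 0},{"tx": -0.012,"ty": -0.064,"tz": -0.015,"spin": 0},{"tx": -0.016,"ty": -0.092,"tz": -0.03,"spin": 0},{"tx": -0.019,"ty": -0.114,"tz": -0.045,"spin": 0},{"tx": -0.021,"ty": -0.126,"tz": -0.065,"spin": 0},{"tx": -0.021,"ty": -0.129,"tz": -0.085,"spin": 0},{"tx": -0.021,"ty": -0.129,"tz": -0.105,"spin": 0},{"tx": -0.021,"ty": -0.129,"tz": -0.12,"spin": 0},{"tx": -0.021,"ty": -0.129,"tz": -0.13,"spin": 0},{"tx": -0.021,"ty": -0.129,"tz": -0.135,"spin": 0}]}}

```text
time: 7.02
tcp_pos: [0.4792, -0.2521, 0.2543]
ee_rot: [-1.57, 0.002, -0.16]
contact_force: [0.1, -0.3, -2.3]
grip_width: 0.0362
```

Run:
```python
from cap import *
from plane import plane
c=cap("side","5"); s=telemetry.sense(); print(s["tcp_pos"],s["contact_force"],s["ee_rot"],s["grip_width"]); crop(c,290,130,160,120,5,"s5.png")
plane(c,s["tcp_pos"][2]-.2,.012,.38,.58,-.34,-.262)
```

```text
[ 0.47940856 -0.2520076   0.25421487] [-0.72269003 -0.09842166 -3.94001354] [-1.57032729  0.00218896 -0.15991075] 0.03606419365895683
n 224 mean [ 0.4512 -0.2995  0.0556] slope [0.007 0.017]
```

View pics/s5.png

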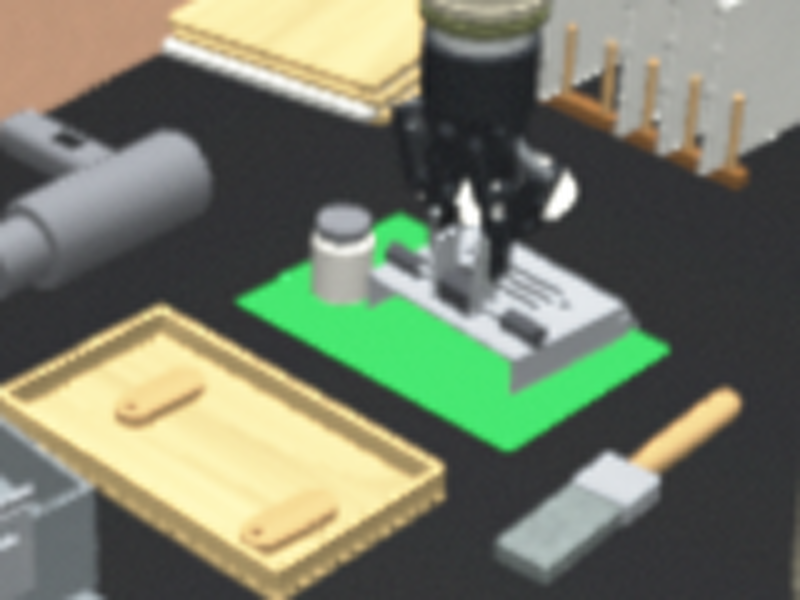

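>>> {"fn": "servo_tool", "kwargs": {"targets": [{"tx": -0.001,"ty": 0,"tz": -0.005,"spin": 0},{"tx": -0.002,"ty": 0,"tz": -0.01,"spin": 0},{"tx": -0.003,"ty": 0,"tz": -0.014,"spin": 0},{"tx": -0.003,"ty": 0,"tz": -0.018,"spin": 0},{"tx": -0.003,"ty": 0,"tz": -0.021,"spin": 0},{"tx": -0.003,"ty": 0,"tz": -0.023,"spin": 0},{"tx": -0.003,"ty": 0,"tz": -0.025,"spin": 0},{"tx": -0.003,"ty": 0,"tz": -0.026,"spin": 0},{"tx": -0.003,"ty": 0,"tz": -0.026,"spin": 0},{"tx": -0.003,"ty": 0,"tz": -0.026,"spin": 0}]}}

```text
time: 7.9
tcp_pos: [0.477, -0.2519, 0.2297]
ee_rot: [-1.571, -0.0, -0.16]
contact_force: [0.1, 0.4, -2.7]
grip_width: 0.036
```

Run:
```python
from cap import *
from plane import plane
c=cap("side","6"); s=telemetry.sense(); print(s["tcp_pos"],s["contact_force"],s["ft_torque"],s["grip_width"])
plane(c,.031,.012,.38,.58,-.34,-.262)
```

```text
[ 0.47700419 -0.25194175  0.22976144] [ 0.11040331 -0.5741179  -4.08038992] [ 0.11226513  0.00815904 -0.03842836] 0.035725694668246426
n 216 mean [ 0.4508 -0.2998  0.0315] slope [0.004 0.017]
```

>>> {"fn": "servo_tool", "kwargs": {"targets": [{"tx": 0,"ty": 0,"tz": -0.001,"spin": 0},{"tx": 0,"ty": 0,"tz": -0.0015,"spin": 0},{"tx": 0,"ty": 0,"tz": -0.002,"spin": 0},{"tx": 0,"ty": 0,"tz": -0.0025,"spin": 0},{"tx": 0,"ty": 0,"tz": -0.0025,"spin": 0},{"tx": 0,"ty": 0,"tz": -0.0025,"spin": 0},{"tx": 0,"ty": 0,"tz": -0.0025,"spin": 0},{"tx": 0,"ty": 0,"tz": -0.0025,"spin": 0},{"tx": 0,"ty": 0,"tz": -0.0025,"spin": 0},{"tx": 0,"ty": 0,"tz": -0.0025,"spin": 0}]}}

```text
time: 8.78
tcp_pos: [0.4769, -0.2518, 0.2288]
ee_rot: [-1.572, -0.001, -0.16]
contact_force: [-3.7, 2.8, 19.3]
grip_width: 0.0359
```

>>> {"fn": "servo_tool", "kwargs": {"targets": [{"tx": 0,"ty": 0,"tz": 0.001,"spin": 0},{"tx": 0,"ty": 0,"tz": 0.001,"spin": 0},{"tx": 0,"ty": 0,"tz": 0.001,"spin": 0},{"tx": 0,"ty": 0,"tz": 0.001,"spin": 0},{"tx": 0,"ty": 0,"tz": 0.001,"spin": 0},{"tx": 0,"ty": 0,"tz": 0.001,"spin": 0},{"tx": 0,"ty": 0,"tz": 0.001,"spin": 0},{"tx": 0,"ty": 0,"tz": 0.001,"spin": 0},{"tx": 0,"ty": 0,"tz": 0.001,"spin": 0},{"tx": 0,"ty": 0,"tz": 0.001,"spin": 0}], "jaw": 1}}

```text
time: 9.62
tcp_pos: [0.4769, -0.2519, 0.2282]
ee_rot: [-1.571, 0.0, -0.16]
contact_force: [-0.7, -0.7, -0.7]
grip_width: 0.0855
```

Run:
```python
from cap import *
from plane import plane
c=cap("side","7"); s=telemetry.sense(); print(s["tcp_pos"],s["contact_force"],s["grip_width"])
plane(c,.031,.012,.38,.58,-.34,-.262); crop(c,290,130,160,120,5,"s7.png")
```

```text
[ 0.47694888 -0.25191843  0.22815485] [-0.37953093 -0.0420316  -0.36815719] 0.08519457569307465
n 227 mean [ 0.459  -0.2988  0.0307] slope [0.01  0.005]
```

View pics/s7.png

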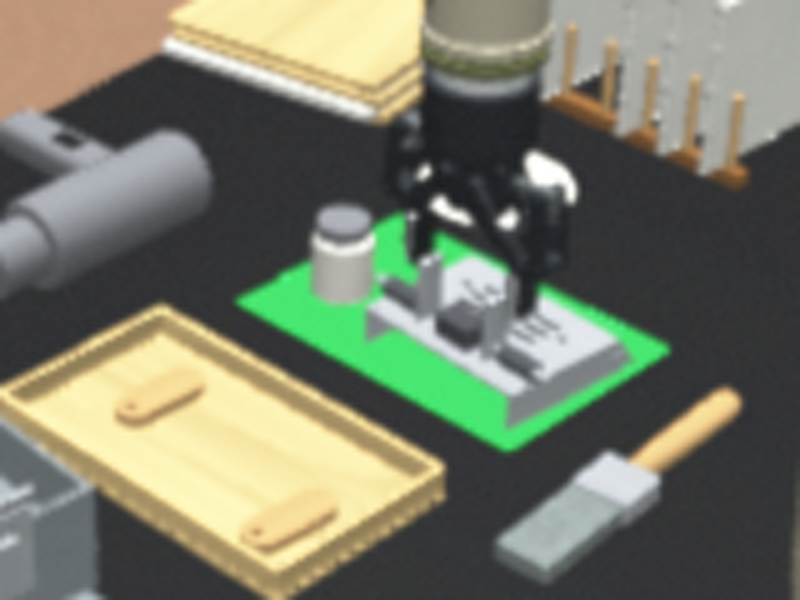

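>>> {"fn": "servo_tool", "kwargs": {"targets": [{"tx": 0,"ty": 0,"tz": 0.01,"spin": 0},{"tx": 0,"ty": 0,"tz": 0.025,"spin": 0},{"tx": 0,"ty": 0,"tz": 0.045,"spin": 0},{"tx": 0,"ty": 0,"tz": 0.07,"spin": 0},{"tx": 0,"ty": 0,"tz": 0.1,"spin": 0},{"tx": 0,"ty": 0.01,"tz": 0.13,"spin": 0},{"tx": 0,"ty": 0.03,"tz": 0.15,"spin": 0},{"tx": 0,"ty": 0.05,"tz": 0.16,"spin": 0},{"tx": 0,"ty": 0.07,"tz": 0.165,"spin": 0},{"tx": 0,"ty": 0.08,"tz": 0.165,"spin": 0}]}}

```text
time: 10.5
tcp_pos: [0.4769, -0.1697, 0.3954]
ee_rot: [-1.571, -0.003, -0.158]
contact_force: [0.3, 1.1, 0.5]
grip_width: 0.0855
```

Run:
```python
from cap import *
c=cap("side","8"); crop(c,220,160,120,90,6,"s8.png")
c=cap("top","8"); crop(c,215,150,100,75,8,"t8.png"); cv2.imwrite("pics/t8f.png",c["pixels"][:,:,::-1])
s=telemetry.sense(); print(s["tcp_pos"],s["time"])
```

```text
[ 0.47684705 -0.17046182  0.39381287] 10.6
```

View pics/t8.png

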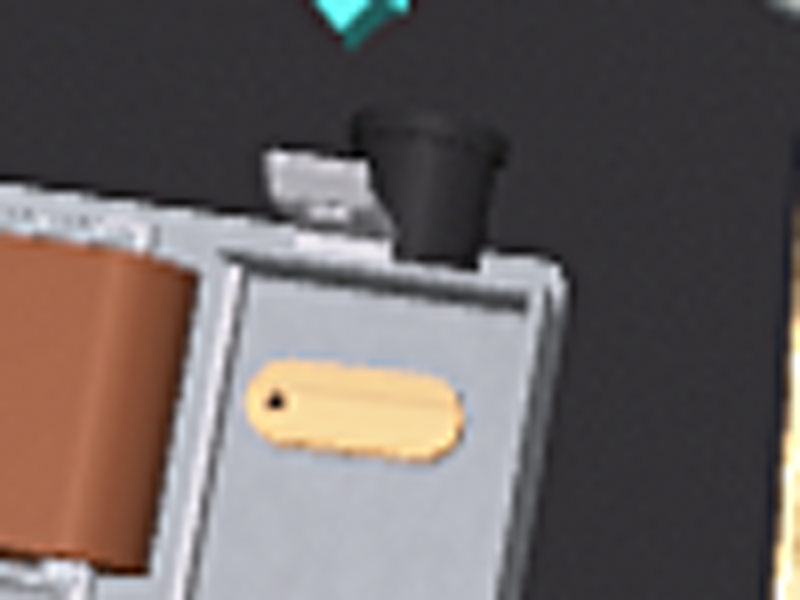

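View pics/s8.png

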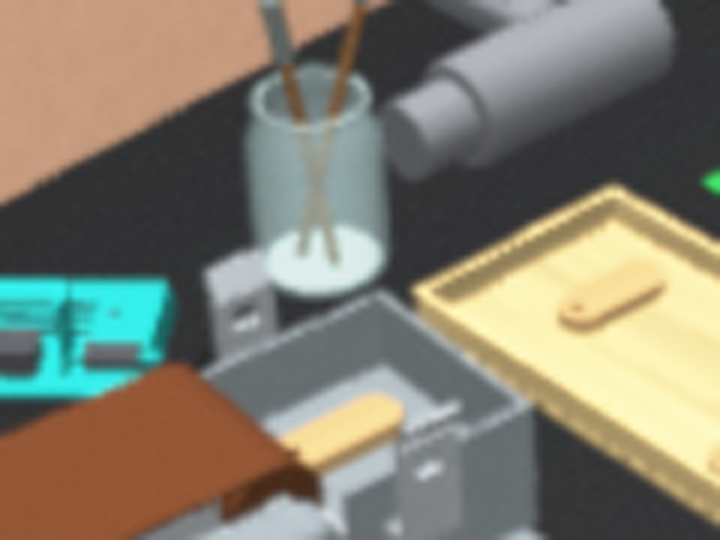

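View pics/t8f.png

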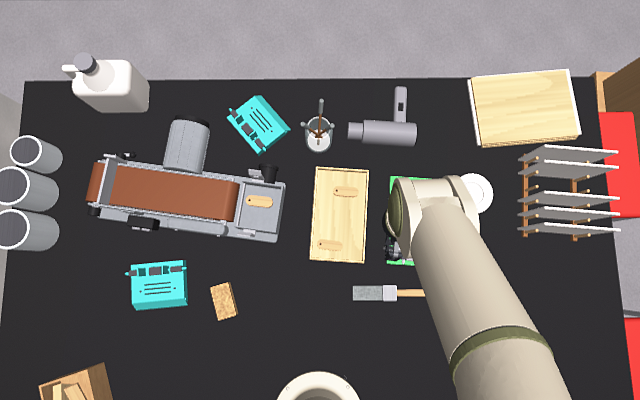

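Run:
```python
from fit import *
c=load("top8"); P=cloud(c); px=c["pixels"].astype(int)
m=np.zeros((400,640),bool); m[188:212,240:280]=True
m&=(px[...,0]-px[...,2]>45)
k,l,st,ce=cv2.connectedComponentsWithStats(m.astype(np.uint8)); i=1+np.argmax(st[1:,4]); v,u=np.where(l==i)
q=np.array([ptz(c,a,b,.070) for a,b in zip(u,v)]); print(st[i],ce[i],np.median(P[l==i][:,2]),q.mean(0),cv2.minAreaRect(q[:,:2].astype(np.float32)))
a=np.radians(-9.05);R=np.array([[np.cos(a),-np.sin(a)],[np.sin(a),np.cos(a)]])
print("sander frame",R.T@(q.mean(0)[:2]-[.553,.162]))
# tray tags
for (x0,x1,y0,y1) in [(335,360,183,200),(315,342,238,252)]:
    for uv in [(x0,y0),(x1,y1)]: print(ptz(c,*uv,.015).round(3))
```

```text
[246 195  27  13 269] [258.98884758 200.85501859] 0.06867927550002362 [0.56689574 0.14703996 0.07      ] ((0.5670486688613892, 0.14714156091213226), (0.07034756243228912, 0.02896524779498577), 81.96416473388672)
sander frame [ 0.01607592 -0.01258806]
[ 0.624 -0.059  0.015]
[ 0.574 -0.128  0.015]
[ 0.47  -0.     0.015]
[ 0.43  -0.074  0.015]
```

Run:
```python
from fit import *
c=load("top8"); px=c["pixels"].astype(int)
def tagfit(box,z,thr):
    m=np.zeros((400,640),bool); m[box[2]:box[3],box[0]:box[1]]=True; m&=thr
    k,l,st,ce=cv2.connectedComponentsWithStats(m.astype(np.uint8)); i=1+np.argmax(st[1:,4]); v,u=np.where(l==i)
    q=np.array([ptz(c,a,b,z) for a,b in zip(u,v)])[:,:2]; w,V=np.linalg.eigh(np.cov(q.T)); d=V[:,1]; d*=np.sign(d[1])
    print(len(q),q.mean(0),"len dir yaw-90:",np.degrees(np.arctan2(d[1],d[0]))-90, 4*np.sqrt(w))
thr=(px[...,0]-px[...,2]>45)
tagfit((240,280,188,212),.07,thr)
print(px[190,345],px[215,340],px[220,350])
```

```text
269 [0.56689574 0.14703996] len dir yaw-90: -8.102016733857596 [0.03258796 0.07698153]
[245 213 159] [250 232 179] [245 222 166]
```

>>> {"fn": "servo_tool", "kwargs": {"targets": [{"tx": 0.005,"ty": 0.015,"tz": 0,"spin": 0},{"tx": 0.013,"ty": 0.045,"tz": 0,"spin": 0},{"tx": 0.023,"ty": 0.08,"tz": 0,"spin": 0},{"tx": 0.033,"ty": 0.115,"tz": 0,"spin": 0},{"tx": 0.043,"ty": 0.15,"tz": 0,"spin": 0},{"tx": 0.053,"ty": 0.185,"tz": 0,"spin": 0},{"tx": 0.062,"ty": 0.22,"tz": -0.01,"spin": 0},{"tx": 0.071,"ty": 0.25,"tz": -0.02,"spin": 0},{"tx": 0.079,"ty": 0.28,"tz": -0.03,"spin": 0},{"tx": 0.085,"ty": 0.305,"tz": -0.04,"spin": 0}], "jaw": 0.08}}

```text
time: 11.43
tcp_pos: [0.5629, 0.1342, 0.3519]
ee_rot: [-1.571, 0.001, -0.16]
contact_force: [0.2, 0.5, 0.1]
grip_width: 0.046
```

>>> {"fn": "servo_tool", "kwargs": {"targets": [{"tx": 0,"ty": 0,"tz": -0.01,"spin": 0},{"tx": 0,"ty": 0,"tz": -0.03,"spin": 0},{"tx": 0,"ty": 0,"tz": -0.05,"spin": 0},{"tx": 0,"ty": 0,"tz": -0.06,"spin": 0},{"tx": 0,"ty": 0,"tz": -0.06,"spin": 0},{"tx": 0,"ty": 0,"tz": -0.06,"spin": 0},{"tx": 0,"ty": 0,"tz": -0.06,"spin": 0},{"tx": 0,"ty": 0,"tz": -0.06,"spin": 0},{"tx": 0,"ty": 0,"tz": -0.06,"spin": 0},{"tx": 0,"ty": 0,"tz": -0.06,"spin": 0}]}}

```text
time: 12.27
tcp_pos: [0.5621, 0.1329, 0.294]
ee_rot: [-1.57, -0.001, -0.16]
contact_force: [-0.2, 0.9, -0.3]
grip_width: 0.0464
```

Run:
```python
from cap import *
c=cap("side","9"); crop(c,220,150,120,90,6,"s9.png")
s=telemetry.sense(); print(s["tcp_pos"],s["time"],s["grip_width"],s["contact_force"])
```

```text
[0.56206831 0.13299541 0.29383571] 12.3167 0.04602824910118938 [0.28766809 0.10626904 0.39409626]
```

View pics/s9.png

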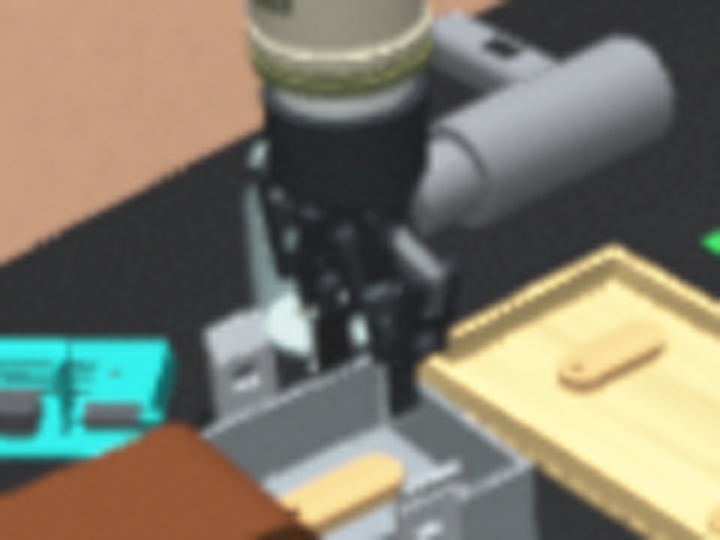

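>>> {"fn": "servo_tool", "kwargs": {"targets": [{"tx": 0,"ty": 0.001,"tz": -0.01,"spin": 0},{"tx": 0,"ty": 0.001,"tz": -0.02,"spin": 0},{"tx": 0,"ty": 0.001,"tz": -0.03,"spin": 0},{"tx": 0,"ty": 0.001,"tz": -0.04,"spin": 0},{"tx": 0,"ty": 0.001,"tz": -0.048,"spin": 0},{"tx": 0,"ty": 0.001,"tz": -0.053,"spin": 0},{"tx": 0,"ty": 0.001,"tz": -0.056,"spin": 0},{"tx": 0,"ty": 0.001,"tz": -0.058,"spin": 0},{"tx": 0,"ty": 0.001,"tz": -0.058,"spin": 0},{"tx": 0,"ty": 0.001,"tz": -0.058,"spin": 0}]}}

```text
time: 13.15
tcp_pos: [0.562, 0.1341, 0.2353]
ee_rot: [-1.571, -0.0, -0.16]
contact_force: [-0.4, -0.1, 0.6]
grip_width: 0.046
```

>>> {"fn": "servo_tool", "kwargs": {"targets": [{"tx": 0,"ty": 0,"tz": 0,"spin": 0},{"tx": 0,"ty": 0,"tz": 0,"spin": 0},{"tx": 0,"ty": 0,"tz": 0,"spin": 0},{"tx": 0,"ty": 0,"tz": 0,"spin": 0},{"tx": 0,"ty": 0,"tz": 0,"spin": 0},{"tx": 0,"ty": 0,"tz": 0,"spin": 0},{"tx": 0,"ty": 0,"tz": 0,"spin": 0},{"tx": 0,"ty": 0,"tz": 0,"spin": 0},{"tx": 0,"ty": 0,"tz": 0,"spin": 0},{"tx": 0,"ty": 0,"tz": 0,"spin": 0}], "jaw": -1, "grip_force": 40}}

```text
time: 13.98
tcp_pos: [0.5621, 0.1341, 0.2359]
ee_rot: [-1.57, -0.001, -0.16]
contact_force: [-0.6, 1.2, 6.5]
grip_width: 0.0267
```

Run:
```python
from cap import *
c=cap("side","10"); crop(c,220,150,120,90,6,"s10.png")
s=telemetry.sense(); print(s["tcp_pos"],s["time"],s["grip_width"],s["contact_force"])
```

```text
[0.56213482 0.13409466 0.23585145] 14.0333 0.02599555952515832 [0.01250649 0.15834657 6.24485706]
```

View pics/s10.png

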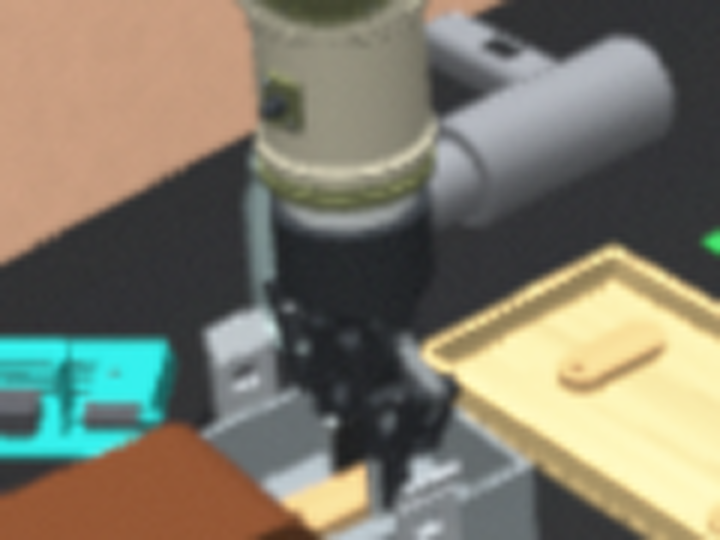

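>>> {"fn": "servo_tool", "kwargs": {"targets": [{"tx": 0,"ty": 0,"tz": 0.004,"spin": 0},{"tx": 0,"ty": 0,"tz": 0.012,"spin": 0},{"tx": 0,"ty": 0,"tz": 0.024,"spin": 0},{"tx": 0,"ty": 0,"tz": 0.038,"spin": 0},{"tx": 0,"ty": 0,"tz": 0.054,"spin": 0},{"tx": 0,"ty": 0,"tz": 0.07,"spin": 0},{"tx": 0,"ty": 0,"tz": 0.08,"spin": 0},{"tx": 0,"ty": 0,"tz": 0.085,"spin": 0},{"tx": 0,"ty": 0,"tz": 0.085,"spin": 0},{"tx": 0,"ty": 0,"tz": 0.085,"spin": 0}]}}

```text
time: 14.87
tcp_pos: [0.5619, 0.1339, 0.3202]
ee_rot: [-1.571, -0.0, -0.16]
contact_force: [0.4, -0.2, -0.4]
grip_width: 0.0261
```

Run:
```python
from cap import *
c=cap("side","11"); crop(c,220,130,120,90,6,"s11.png")
s=telemetry.sense(); print(s["tcp_pos"],s["time"],s["grip_width"],s["contact_force"])
```

```text
[0.56175329 0.13388875 0.31975941] 14.9167 0.026205517823301227 [ 0.65212405  0.49655621 -0.96321115]
```

View pics/s11.png

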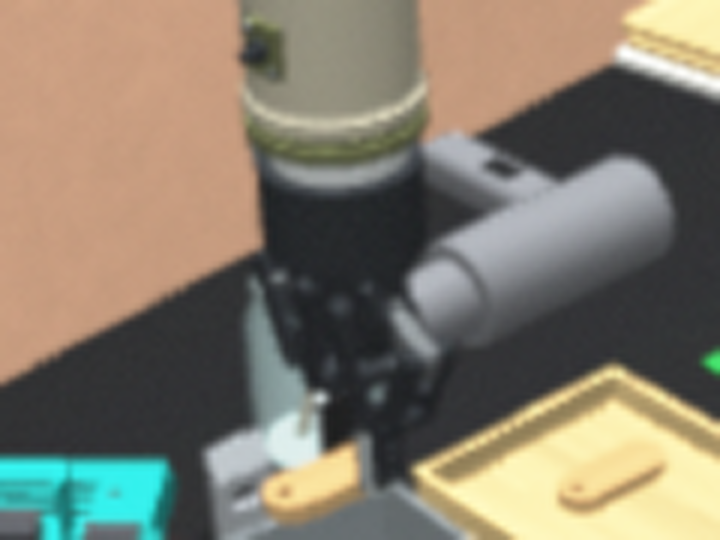

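>>> {"fn": "servo_tool", "kwargs": {"targets": [{"tx": -0.002,"ty": -0.012,"tz": 0,"spin": 0},{"tx": -0.006,"ty": -0.035,"tz": 0,"spin": 0},{"tx": -0.011,"ty": -0.062,"tz": 0,"spin": 0},{"tx": -0.016,"ty": -0.09,"tz": 0,"spin": 1},{"tx": -0.021,"ty": -0.118,"tz": 0,"spin": 2},{"tx": -0.026,"ty": -0.145,"tz": -0.01,"spin": 3},{"tx": -0.031,"ty": -0.17,"tz": -0.025,"spin": 4},{"tx": -0.035,"ty": -0.192,"tz": -0.045,"spin": 4},{"tx": -0.038,"ty": -0.207,"tz": -0.065,"spin": 4},{"tx": -0.039,"ty": -0.215,"tz": -0.085,"spin": 4}]}}

```text
time: 15.75
tcp_pos: [0.5215, -0.0844, 0.2338]
ee_rot: [-1.572, 0.002, -0.093]
contact_force: [-0.4, -0.9, -0.2]
grip_width: 0.0266
```

>>> {"fn": "servo_tool", "kwargs": {"targets": [{"tx": 0,"ty": 0,"tz": -0.012,"spin": 0},{"tx": 0,"ty": 0,"tz": -0.022,"spin": 0},{"tx": 0,"ty": 0,"tz": -0.032,"spin": 0},{"tx": 0,"ty": 0,"tz": -0.04,"spin": 0},{"tx": 0,"ty": 0,"tz": -0.045,"spin": 0},{"tx": 0,"ty": 0,"tz": -0.048,"spin": 0},{"tx": 0,"ty": 0,"tz": -0.05,"spin": 0},{"tx": 0,"ty": 0,"tz": -0.05,"spin": 0},{"tx": 0,"ty": 0,"tz": -0.05,"spin": 0},{"tx": 0,"ty": 0,"tz": -0.05,"spin": 0}]}}

```text
time: 16.58
tcp_pos: [0.5231, -0.0809, 0.1856]
ee_rot: [-1.571, -0.001, -0.09]
contact_force: [0.5, -0.8, -0.0]
grip_width: 0.0267
```

Run:
```python
from cap import *
c=cap("side","12"); crop(c,270,160,120,90,6,"s12.png")
s=telemetry.sense(); print(s["tcp_pos"],s["time"],s["grip_width"],s["contact_force"])
```

```text
[ 0.52304586 -0.08097335  0.18561731] 16.6333 0.02637732657406551 [-0.25918588  0.90340748 -0.28265591]
```

View pics/s12.png

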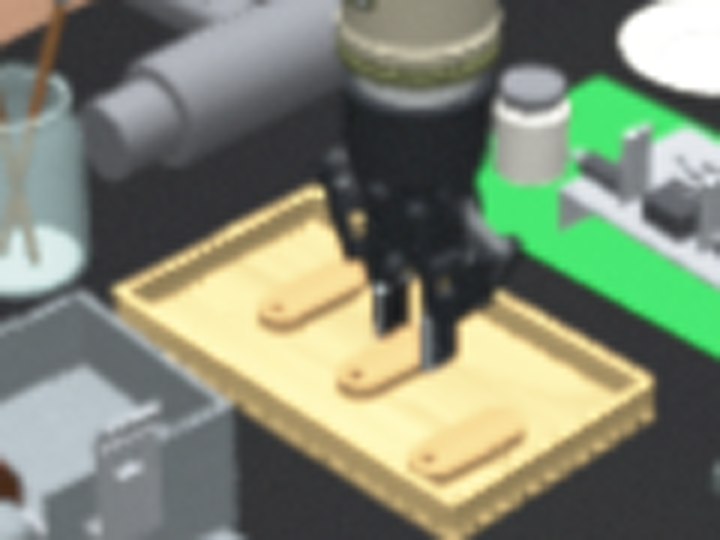

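Tag is held level between the other two. Lowering the last 5 mm slowly.

>>> {"fn": "servo_tool", "kwargs": {"targets": [{"tx": 0,"ty": 0,"tz": -0.001,"spin": 0},{"tx": 0,"ty": 0,"tz": -0.002,"spin": 0},{"tx": 0,"ty": 0,"tz": -0.003,"spin": 0},{"tx": 0,"ty": 0,"tz": -0.004,"spin": 0},{"tx": 0,"ty": 0,"tz": -0.005,"spin": 0},{"tx": 0,"ty": 0,"tz": -0.0055,"spin": 0},{"tx": 0,"ty": 0,"tz": -0.0055,"spin": 0},{"tx": 0,"ty": 0,"tz": -0.0055,"spin": 0},{"tx": 0,"ty": 0,"tz": -0.0055,"spin": 0},{"tx": 0,"ty": 0,"tz": -0.0055,"spin": 0}]}}

```text
time: 17.47
tcp_pos: [0.5228, -0.0809, 0.1808]
ee_rot: [-1.571, -0.001, -0.09]
contact_force: [-3.0, -0.3, 18.6]
grip_width: 0.0267
```

>>> {"fn": "servo_tool", "kwargs": {"targets": [{"tx": 0,"ty": 0,"tz": 0.001,"spin": 0},{"tx": 0,"ty": 0,"tz": 0.001,"spin": 0},{"tx": 0,"ty": 0,"tz": 0.001,"spin": 0},{"tx": 0,"ty": 0,"tz": 0.001,"spin": 0},{"tx": 0,"ty": 0,"tz": 0.001,"spin": 0},{"tx": 0,"ty": 0,"tz": 0.001,"spin": 0},{"tx": 0,"ty": 0,"tz": 0.001,"spin": 0},{"tx": 0,"ty": 0,"tz": 0.001,"spin": 0},{"tx": 0,"ty": 0,"tz": 0.001,"spin": 0},{"tx": 0,"ty": 0,"tz": 0.001,"spin": 0}], "jaw": 0.1}}

```text
time: 18.3
tcp_pos: [0.5229, -0.081, 0.1806]
ee_rot: [-1.571, 0.0, -0.09]
contact_force: [0.8, -0.1, 0.6]
grip_width: 0.047
```

>>> {"fn": "servo_tool", "kwargs": {"targets": [{"tx": 0,"ty": 0,"tz": 0.01,"spin": 0},{"tx": 0,"ty": 0,"tz": 0.025,"spin": 0},{"tx": 0,"ty": 0,"tz": 0.045,"spin": 0},{"tx": 0,"ty": 0,"tz": 0.075,"spin": 0},{"tx": 0,"ty": 0,"tz": 0.105,"spin": 0},{"tx": 0,"ty": 0,"tz": 0.135,"spin": -1},{"tx": 0,"ty": 0,"tz": 0.165,"spin": -2},{"tx": 0,"ty": 0,"tz": 0.19,"spin": -3},{"tx": 0,"ty": 0,"tz": 0.2,"spin": -4},{"tx": 0,"ty": 0,"tz": 0.2,"spin": -4}]}}

```text
time: 19.13
tcp_pos: [0.5231, -0.081, 0.3836]
ee_rot: [-1.571, -0.005, -0.161]
contact_force: [0.3, 0.0, -1.6]
grip_width: 0.0473
```

Run:
```python
from cap import *
c=cap("side","13"); crop(c,270,130,160,120,5,"s13.png")
s=telemetry.sense(); print(s["tcp_pos"],s["ee_rot"],s["time"],s["grip_width"],s["contact_force"])
c=cap("top","13"); cv2.imwrite("pics/t13.png",c["pixels"][:,:,::-1])
```

```text
[ 0.52275354 -0.08107117  0.38172334] [-1.57126013 -0.00224762 -0.16030328] 19.1833 0.04702933649680282 [ 0.44280126 -0.42898057 -0.74170507]
```

View pics/s13.png

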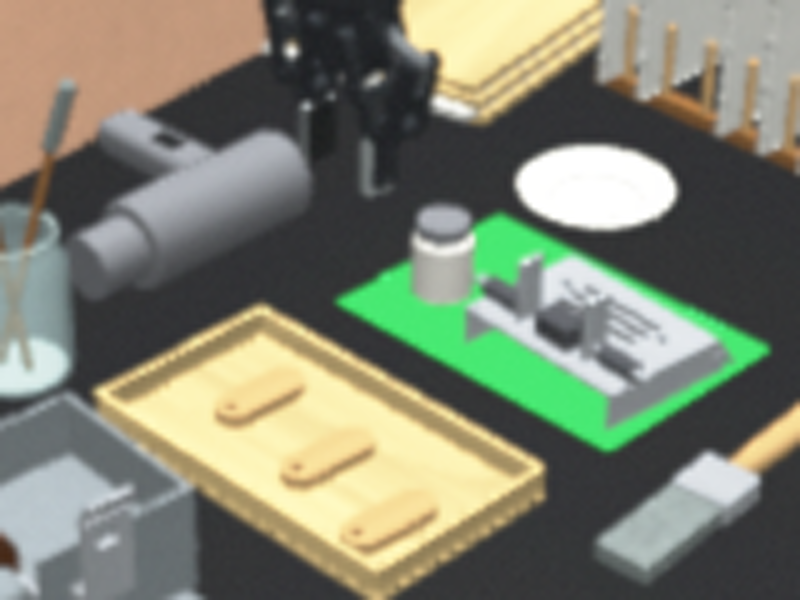

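View pics/t13.png

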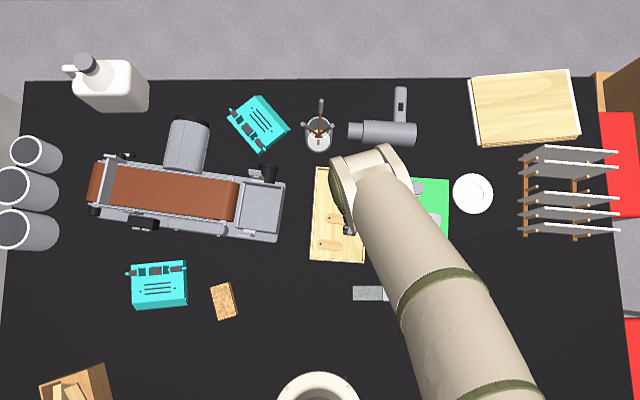

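Run:
```python
from fit import *
c=load("side13"); P=cloud(c)
m=(P[...,2]>.067)&(P[...,2]<.085)&(P[...,0]>.4)&(P[...,0]<.56)&(P[...,1]>-.3)&(P[...,1]<-.2)&(c["depth"]>0)
k,l,st,ce=cv2.connectedComponentsWithStats(m.astype(np.uint8),connectivity=8)
for i in range(1,k):
    if st[i,4]>8: q=P[l==i]; print(ce[i],st[i],q.mean(0).round(4),cv2.minAreaRect(q[:,:2].astype(np.float32)))
```

```text
[375.89473684 183.05263158] [374 181   5   5  19] [ 0.5071 -0.2522  0.0735] ((0.5074983835220337, -0.25358715653419495), (0.023346129804849625, 0.005704222247004509), 89.16228485107422)
[389.  190.5] [387 188   5   6  18] [ 0.4469 -0.2427  0.0741] ((0.44716882705688477, -0.2425762563943863), (0.008794424124062061, 0.026967359706759453), 11.024079322814941)
```

>>> {"fn": "servo_tool", "kwargs": {"targets": [{"tx": -0.005,"ty": -0.02,"tz": 0,"spin": 0},{"tx": -0.014,"ty": -0.05,"tz": 0,"spin": 0},{"tx": -0.023,"ty": -0.085,"tz": 0,"spin": 0},{"tx": -0.032,"ty": -0.12,"tz": -0.005,"spin": 0},{"tx": -0.041,"ty": -0.15,"tz": -0.02,"spin": 0},{"tx": -0.046,"ty": -0.1685,"tz": -0.04,"spin": 0},{"tx": -0.046,"ty": -0.1685,"tz": -0.06,"spin": 0},{"tx": -0.046,"ty": -0.1685,"tz": -0.08,"spin": 0},{"tx": -0.046,"ty": -0.1685,"tz": -0.09,"spin": 0},{"tx": -0.046,"ty": -0.1685,"tz": -0.09,"spin": 0}], "jaw": 1}}

```text
time: 20.07
tcp_pos: [0.4761, -0.2489, 0.2874]
ee_rot: [-1.569, 0.006, -0.159]
contact_force: [0.1, 0.8, 0.7]
grip_width: 0.0851
```

>>> {"fn": "servo_tool", "kwargs": {"targets": [{"tx": 0,"ty": 0,"tz": -0.01,"spin": 0},{"tx": 0,"ty": 0,"tz": -0.02,"spin": 0},{"tx": 0,"ty": 0,"tz": -0.03,"spin": 0},{"tx": 0,"ty": 0,"tz": -0.04,"spin": 0},{"tx": 0,"ty": 0,"tz": -0.05,"spin": 0},{"tx": 0,"ty": 0,"tz": -0.057,"spin": 0},{"tx": 0,"ty": 0,"tz": -0.062,"spin": 0},{"tx": 0,"ty": 0,"tz": -0.064,"spin": 0},{"tx": 0,"ty": 0,"tz": -0.064,"spin": 0},{"tx": 0,"ty": 0,"tz": -0.064,"spin": 0}]}}

```text
time: 20.9
tcp_pos: [0.477, -0.2494, 0.2268]
ee_rot: [-1.571, -0.0, -0.16]
contact_force: [-0.0, 1.0, 0.9]
grip_width: 0.0855
```

Run:
```python
from cap import *
c=cap("side","14"); crop(c,330,150,90,68,8,"s14.png")
s=telemetry.sense(); print(s["tcp_pos"],s["ee_rot"],s["time"],s["grip_width"],s["contact_force"])
```

```text
[ 0.47706371 -0.24947536  0.22696989] [-1.57100272e+00 -4.48329566e-04 -1.59931386e-01] 20.95 0.08535538899796143 [ 0.04613686  0.33692749 -0.3649804 ]
```

View pics/s14.png

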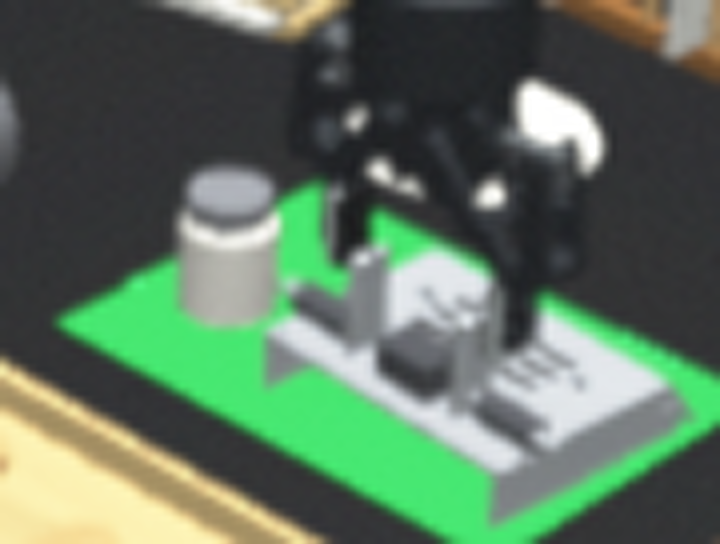

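>>> {"fn": "servo_tool", "kwargs": {"targets": [{"tx": 0,"ty": 0,"tz": 0,"spin": 0},{"tx": 0,"ty": 0,"tz": 0,"spin": 0},{"tx": 0,"ty": 0,"tz": 0,"spin": 0},{"tx": 0,"ty": 0,"tz": 0,"spin": 0},{"tx": 0,"ty": 0,"tz": 0,"spin": 0},{"tx": 0,"ty": 0,"tz": 0,"spin": 0},{"tx": 0,"ty": 0,"tz": 0,"spin": 0},{"tx": 0,"ty": 0,"tz": 0,"spin": 0},{"tx": 0,"ty": 0,"tz": 0.001,"spin": 0},{"tx": 0,"ty": 0,"tz": 0.002,"spin": 0}], "jaw": -1, "grip_force": 80}}

```text
time: 21.78
tcp_pos: [0.4769, -0.2495, 0.2292]
ee_rot: [-1.571, -0.001, -0.16]
contact_force: [-0.3, 0.0, -2.7]
grip_width: 0.0361
```

>>> {"fn": "servo_tool", "kwargs": {"targets": [{"tx": 0,"ty": 0,"tz": 0.004,"spin": 0},{"tx": 0,"ty": 0,"tz": 0.01,"spin": 0},{"tx": 0,"ty": 0,"tz": 0.02,"spin": 0},{"tx": 0,"ty": 0,"tz": 0.035,"spin": 0},{"tx": 0,"ty": 0,"tz": 0.055,"spin": 0},{"tx": 0,"ty": 0,"tz": 0.08,"spin": 0},{"tx": 0,"ty": 0,"tz": 0.105,"spin": 0},{"tx": 0,"ty": 0,"tz": 0.13,"spin": 0},{"tx": 0,"ty": 0,"tz": 0.15,"spin": 0},{"tx": 0,"ty": 0,"tz": 0.158,"spin": 0}]}}

```text
time: 22.62
tcp_pos: [0.4771, -0.2494, 0.39]
ee_rot: [-1.572, -0.004, -0.16]
contact_force: [-0.0, -1.5, -3.1]
grip_width: 0.0361
```

Run:
```python
from cap import *
from plane import plane
c=cap("side","15"); crop(c,310,100,120,90,6,"s15.png")
s=telemetry.sense(); print(s["tcp_pos"],s["ee_rot"],s["time"],s["grip_width"],s["contact_force"])
plane(c,s["tcp_pos"][2]-.198,.012,.38,.58,-.34,-.262)
```

```text
[ 0.47721472 -0.24945151  0.39000312] [-1.57225792 -0.0041099  -0.16022111] 22.6667 0.036169998081871116 [ 0.69894936 -0.13316649 -1.779901  ]
n 220 mean [ 0.4497 -0.2965  0.1915] slope [0.018 0.029]
```

View pics/s15.png

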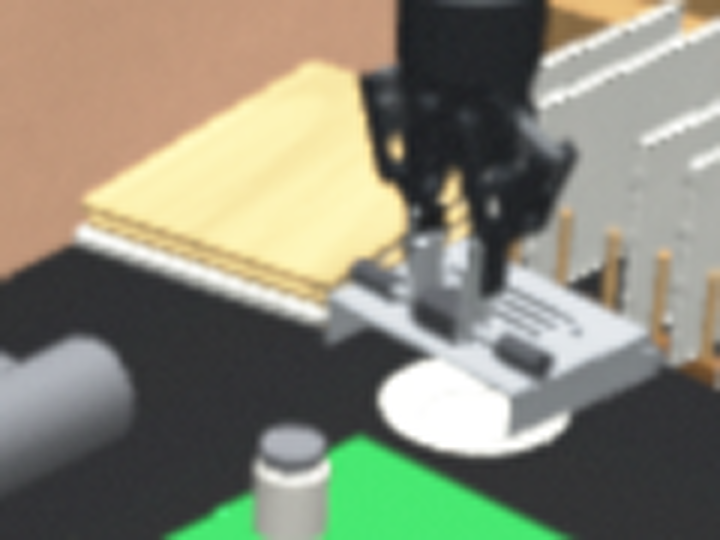

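>>> {"fn": "servo_tool", "kwargs": {"targets": [{"tx": 0.002,"ty": 0.01,"tz": 0.002,"spin": 0},{"tx": 0.006,"ty": 0.03,"tz": 0.004,"spin": 0},{"tx": 0.011,"ty": 0.06,"tz": 0.006,"spin": 0},{"tx": 0.017,"ty": 0.092,"tz": 0.006,"spin": 0},{"tx": 0.023,"ty": 0.124,"tz": 0.006,"spin": 0},{"tx": 0.029,"ty": 0.156,"tz": 0.006,"spin": 0},{"tx": 0.035,"ty": 0.188,"tz": 0.006,"spin": 0},{"tx": 0.041,"ty": 0.22,"tz": 0.006,"spin": 0},{"tx": 0.047,"ty": 0.252,"tz": 0.006,"spin": 0},{"tx": 0.053,"ty": 0.284,"tz": 0.006,"spin": 0}]}}

```text
time: 23.5
tcp_pos: [0.5293, 0.0369, 0.3912]
ee_rot: [-1.571, 0.003, -0.159]
contact_force: [0.6, -0.9, -3.2]
grip_width: 0.0361
```

>>> {"fn": "servo_tool", "kwargs": {"targets": [{"tx": 0.006,"ty": 0.032,"tz": 0,"spin": 0},{"tx": 0.012,"ty": 0.064,"tz": 0,"spin": 0},{"tx": 0.017,"ty": 0.092,"tz": 0,"spin": 0},{"tx": 0.021,"ty": 0.112,"tz": 0,"spin": 0},{"tx": 0.023,"ty": 0.122,"tz": -0.004,"spin": 0},{"tx": 0.023,"ty": 0.126,"tz": -0.008,"spin": 0},{"tx": 0.023,"ty": 0.1265,"tz": -0.01,"spin": 0},{"tx": 0.023,"ty": 0.1265,"tz": -0.01,"spin": 0},{"tx": 0.023,"ty": 0.1265,"tz": -0.01,"spin": 0},{"tx": 0.023,"ty": 0.1265,"tz": -0.01,"spin": 0}]}}

```text
time: 24.33
tcp_pos: [0.553, 0.1596, 0.3826]
ee_rot: [-1.572, 0.0, -0.162]
contact_force: [0.1, -0.4, -2.3]
grip_width: 0.0362
```

Run:
```python
from cap import *
from plane import plane
c=cap("side","16"); crop(c,210,130,120,90,6,"s16.png")
s=telemetry.sense(); print(s["tcp_pos"],s["ee_rot"],s["time"],s["grip_width"],s["contact_force"])
plane(c,s["tcp_pos"][2]-.198,.012,.46,.66,.06,.15)
```

```text
[0.55304579 0.15978542 0.38275344] [-1.57134250e+00 -1.56342838e-04 -1.61766977e-01] 24.3833 0.03611704663943495 [-0.17244079  0.42025323 -2.40192122]
n 393 mean [0.5244 0.1129 0.1843] slope [0.012 0.01 ]
```

View pics/s16.png

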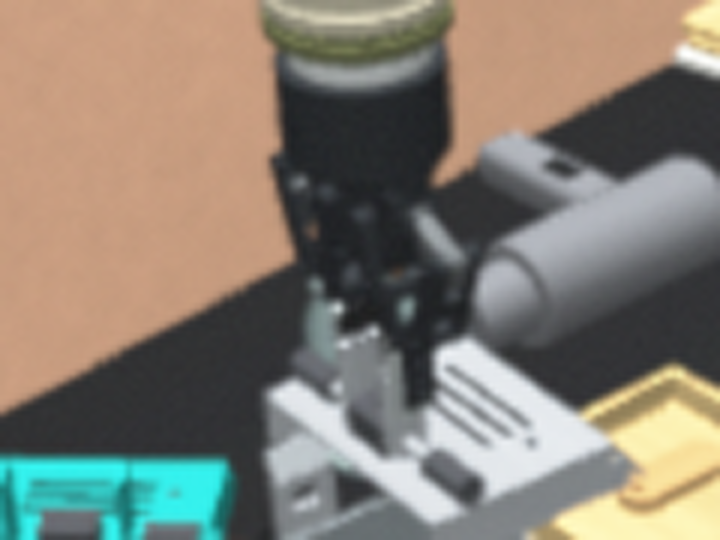

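>>> {"fn": "servo_tool", "kwargs": {"targets": [{"tx": 0.0004,"ty": 0.0015,"tz": -0.005,"spin": 0},{"tx": 0.0004,"ty": 0.0015,"tz": -0.014,"spin": 0},{"tx": 0.0004,"ty": 0.0015,"tz": -0.023,"spin": 0},{"tx": 0.0004,"ty": 0.0015,"tz": -0.032,"spin": 0},{"tx": 0.0004,"ty": 0.0015,"tz": -0.04,"spin": 0},{"tx": 0.0004,"ty": 0.0015,"tz": -0.047,"spin": 0},{"tx": 0.0004,"ty": 0.0015,"tz": -0.053,"spin": 0},{"tx": 0.0004,"ty": 0.0015,"tz": -0.058,"spin": 0},{"tx": 0.0004,"ty": 0.0015,"tz": -0.062,"spin": 0},{"tx": 0.0004,"ty": 0.0015,"tz": -0.065,"spin": 0}]}}

```text
time: 25.22
tcp_pos: [0.5534, 0.1626, 0.3172]
ee_rot: [-1.571, 0.0, -0.16]
contact_force: [0.8, -0.9, -3.1]
grip_width: 0.0362
```

Run:
```python
from cap import *
from plane import plane
c=cap("side","17"); crop(c,210,150,120,90,6,"s17.png")
s=telemetry.sense(); print(s["tcp_pos"],s["ee_rot"],s["time"],s["grip_width"],s["contact_force"],s["ft_torque"])
plane(c,s["tcp_pos"][2]-.198,.012,.46,.66,.06,.15)
```

```text
[0.55327518 0.16254302 0.31688268] [-1.57113135e+00  5.83668008e-04 -1.59911495e-01] 25.2667 0.03587892372978754 [-0.63985561 -0.18715656 -4.05214271] [-0.00733566 -0.03160377  0.03444848]
n 339 mean [0.5251 0.1147 0.1185] slope [0.012 0.021]
```

View pics/s17.png

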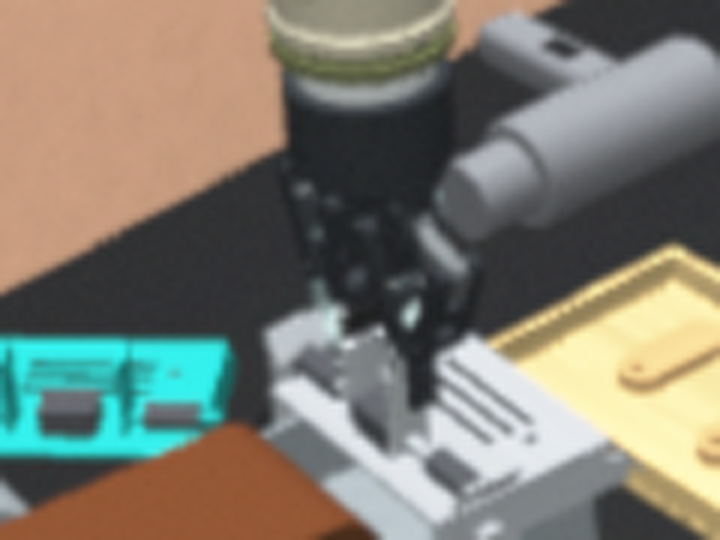

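>>> {"fn": "servo_tool", "kwargs": {"targets": [{"tx": 0,"ty": -0.001,"tz": -0.003,"spin": 0},{"tx": 0,"ty": -0.001,"tz": -0.006,"spin": 0},{"tx": 0,"ty": -0.001,"tz": -0.009,"spin": 0},{"tx": 0,"ty": -0.001,"tz": -0.011,"spin": 0},{"tx": 0,"ty": -0.001,"tz": -0.0125,"spin": 0},{"tx": 0,"ty": -0.001,"tz": -0.0135,"spin": 0},{"tx": 0,"ty": -0.001,"tz": -0.0145,"spin": 0},{"tx": 0,"ty": -0.001,"tz": -0.015,"spin": 0},{"tx": 0,"ty": -0.001,"tz": -0.015,"spin": 0},{"tx": 0,"ty": -0.001,"tz": -0.015,"spin": 0}]}}

```text
time: 26.1
tcp_pos: [0.5533, 0.1616, 0.3029]
ee_rot: [-1.571, -0.0, -0.16]
contact_force: [-1.0, 0.8, 0.9]
grip_width: 0.0359
```

Run:
```python
from cap import *
from plane import plane
c=cap("side","18"); crop(c,230,170,90,68,8,"s18.png")
s=telemetry.sense(); print(s["tcp_pos"],s["ee_rot"],s["time"],s["grip_width"],s["contact_force"],s["ft_torque"])
plane(c,.105,.012,.46,.66,.06,.15)
```

```text
[0.55336957 0.16161403 0.30292721] [-1.57071622e+00 -3.01744002e-04 -1.60019301e-01] 26.15 0.03585933045343442 [-0.92707479 -1.0696389   1.76924236] [0.00195007 0.26748019 0.01467439]
n 329 mean [0.5263 0.1121 0.1047] slope [0.011 0.008]
```

View pics/s18.png

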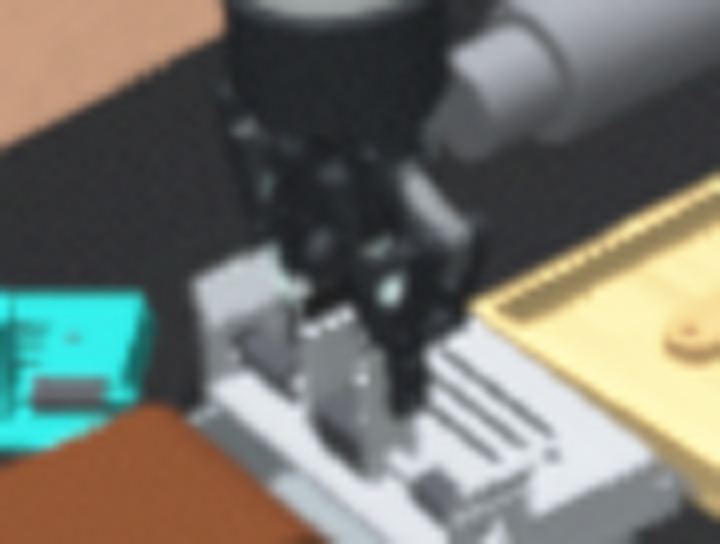

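>>> {"fn": "servo_tool", "kwargs": {"targets": [{"tx": 0,"ty": 0,"tz": -0.0005,"spin": 0},{"tx": 0,"ty": 0,"tz": -0.001,"spin": 0},{"tx": 0,"ty": 0,"tz": -0.0015,"spin": 0},{"tx": 0,"ty": 0,"tz": -0.0015,"spin": 0},{"tx": 0,"ty": 0,"tz": -0.0015,"spin": 0},{"tx": 0,"ty": 0,"tz": -0.0015,"spin": 0},{"tx": 0,"ty": 0,"tz": -0.0015,"spin": 0},{"tx": 0,"ty": 0,"tz": -0.0015,"spin": 0},{"tx": 0,"ty": 0,"tz": -0.0015,"spin": 0},{"tx": 0,"ty": 0,"tz": -0.0015,"spin": 0}]}}

```text
time: 26.98
tcp_pos: [0.5532, 0.1617, 0.3027]
ee_rot: [-1.571, -0.001, -0.16]
contact_force: [-4.6, -1.8, 18.3]
grip_width: 0.0358
```

Seated: about 20 N at the same height as at the start. Releasing.

>>> {"fn": "servo_tool", "kwargs": {"targets": [{"tx": 0,"ty": 0,"tz": 0,"spin": 0},{"tx": 0,"ty": 0,"tz": 0,"spin": 0},{"tx": 0,"ty": 0,"tz": 0,"spin": 0},{"tx": 0,"ty": 0,"tz": 0,"spin": 0},{"tx": 0,"ty": 0,"tz": 0,"spin": 0},{"tx": 0,"ty": 0,"tz": 0,"spin": 0},{"tx": 0,"ty": 0,"tz": 0,"spin": 0},{"tx": 0,"ty": 0,"tz": 0,"spin": 0},{"tx": 0,"ty": 0,"tz": 0,"spin": 0},{"tx": 0,"ty": 0,"tz": 0,"spin": 0}], "jaw": 1}}

```text
time: 27.82
tcp_pos: [0.5534, 0.1616, 0.3012]
ee_rot: [-1.571, -0.0, -0.16]
contact_force: [0.3, 0.2, -0.3]
grip_width: 0.0856
```

Run:
```python
from cap import *
from plane import plane
c=cap("side","19"); crop(c,230,170,90,68,8,"s19.png")
s=telemetry.sense(); print(s["tcp_pos"],s["ee_rot"],s["time"],s["grip_width"],s["contact_force"],s["ft_torque"])
plane(c,.105,.012,.46,.66,.06,.15)
```

```text
[0.55335856 0.16158099 0.30119003] [-1.57082227e+00 -1.84491608e-05 -1.59930278e-01] 27.8667 0.08545388743156462 [0.32710029 0.51528485 0.3648848 ] [ 0.00850607  0.0238775  -0.02356814]
n 325 mean [0.531  0.1148 0.1046] slope [0.006 0.001]
```

View pics/s19.png

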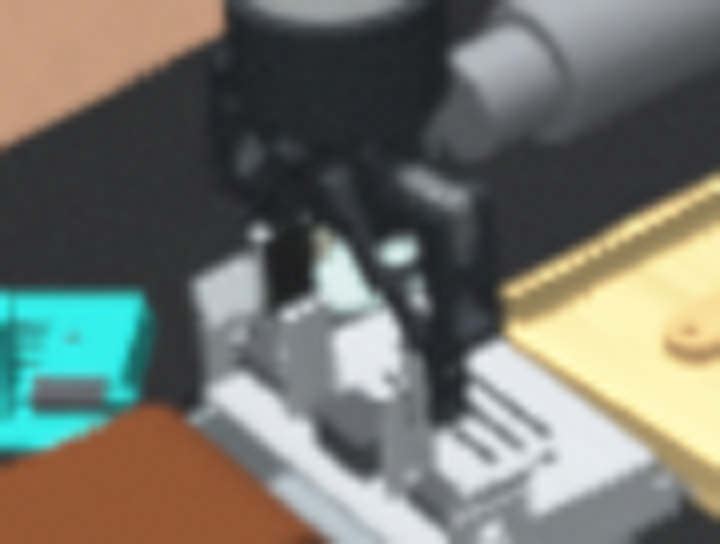

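Guard is level and the tabs have sprung apart. Retreat up and away, then check.

>>> {"fn": "servo_tool", "kwargs": {"targets": [{"tx": 0,"ty": 0,"tz": 0.008,"spin": 0},{"tx": 0,"ty": 0,"tz": 0.02,"spin": 0},{"tx": 0,"ty": 0,"tz": 0.04,"spin": 0},{"tx": 0,"ty": 0,"tz": 0.07,"spin": 0},{"tx": 0,"ty": 0,"tz": 0.1,"spin": 0},{"tx": 0,"ty": -0.02,"tz": 0.12,"spin": 0},{"tx": -0.01,"ty": -0.055,"tz": 0.13,"spin": 0},{"tx": -0.02,"ty": -0.09,"tz": 0.13,"spin": 0},{"tx": -0.03,"ty": -0.125,"tz": 0.13,"spin": 0},{"tx": -0.04,"ty": -0.16,"tz": 0.13,"spin": 0}]}}

```text
time: 28.7
tcp_pos: [0.5125, 0.0004, 0.4328]
ee_rot: [-1.571, -0.002, -0.159]
contact_force: [-0.7, -0.5, -0.6]
grip_width: 0.0856
```

>>> {"fn": "servo_tool", "kwargs": {"targets": [{"tx": -0.01,"ty": -0.035,"tz": 0,"spin": 0},{"tx": -0.02,"ty": -0.07,"tz": 0,"spin": 0},{"tx": -0.03,"ty": -0.105,"tz": 0,"spin": 0},{"tx": -0.04,"ty": -0.14,"tz": 0,"spin": 0},{"tx": -0.05,"ty": -0.175,"tz": 0,"spin": 0},{"tx": -0.06,"ty": -0.21,"tz": 0,"spin": 0},{"tx": -0.07,"ty": -0.245,"tz": 0,"spin": 0},{"tx": -0.08,"ty": -0.28,"tz": 0,"spin": 0},{"tx": -0.085,"ty": -0.3,"tz": 0,"spin": 0},{"tx": -0.085,"ty": -0.3,"tz": 0,"spin": 0}]}}

```text
time: 29.53
tcp_pos: [0.4264, -0.3031, 0.4321]
ee_rot: [-1.573, -0.0, -0.167]
contact_force: [-0.7, -0.1, -0.5]
grip_width: 0.0854
```

Run:
```python
from cap import *
from plane import plane
c=cap("side","20"); crop(c,230,180,100,75,8,"s20.png")
t=cap("top","20"); crop(t,225,155,150,112,5,"t20.png")
s=telemetry.sense(); print(s["tcp_pos"],s["time"],s["contact_force"])
plane(c,.105,.012,.46,.66,.06,.15)
for n,c in(("top",t),("side",c)):
    P=cloud(c); m=(P[...,2]>.143)&(P[...,2]<.158)&(P[...,0]>.4)&(P[...,0]<.65)&(P[...,1]>.1)&(P[...,1]<.25)&(c["depth"]>0)
    k,l,st,ce=cv2.connectedComponentsWithStats(m.astype(np.uint8),connectivity=8)
    for i in range(1,k):
        if st[i,4]>3: print(n,ce[i].round(1),P[l==i].mean(0).round(4))
```

```text
[ 0.4279778  -0.29885723  0.43205098] 29.6333 [-0.52500585  0.13563754  0.25639081]
n 418 mean [0.5446 0.1111 0.1045] slope [0.006 0.013]
top [249.3 189.4] [0.5829 0.1597 0.1499]
top [245.3 214.1] [0.5216 0.1688 0.1504]
side [268.  209.2] [0.5826 0.1598 0.1498]
side [279.9 219.5] [0.5215 0.1718 0.1494]
```

View pics/s20.png

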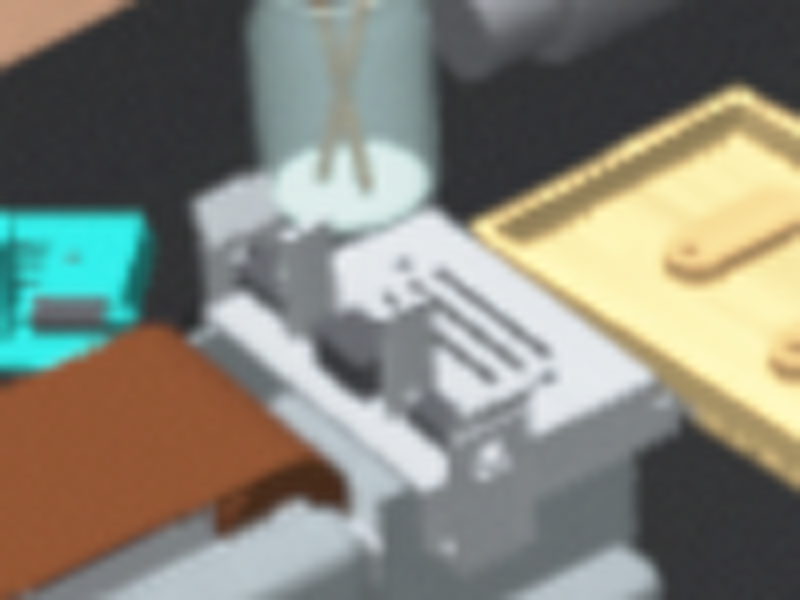

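View pics/t20.png

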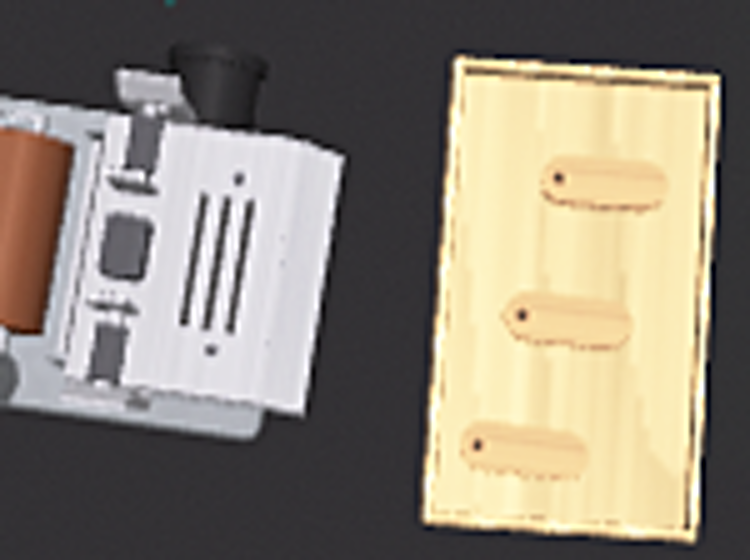

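Run:
```python
from h import *
a=[]
for n in("0","20"):
    s=load("side"+n)["pixels"][220:260,270:310,::-1]; t=load("top"+n)["pixels"][165:240,232:272,::-1]
    a.append(np.vstack([cv2.resize(s,(380,300),interpolation=cv2.INTER_CUBIC),cv2.resize(load("side"+n)["pixels"][195:235,240:280,::-1],(380,300),interpolation=cv2.INTER_CUBIC)]))
cv2.imwrite("pics/cmp.png",np.hstack(a))
```

```text
(no output)
```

View pics/cmp.png

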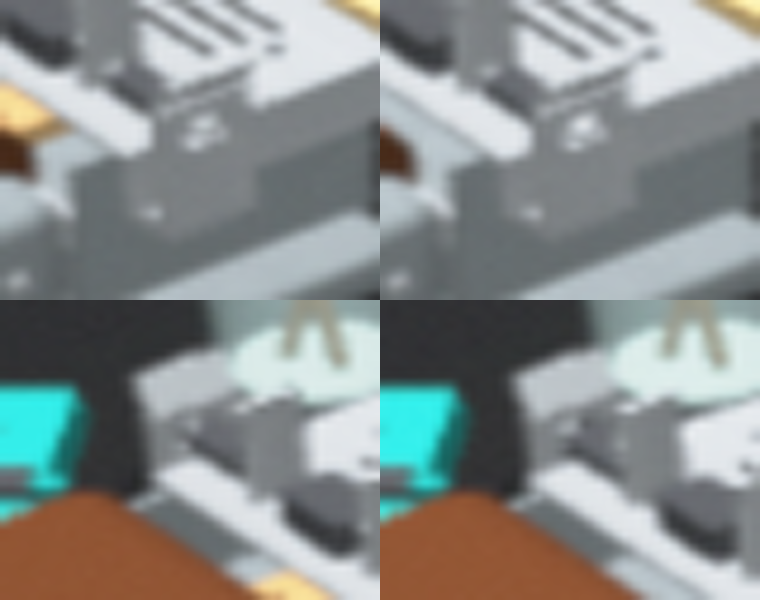

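Run:
```python
from plant import job,telemetry
print(telemetry.sense()["time"]); print(job.close_job())
```

```text
29.6333
the job is handed in; nothing more can be done
None
```

The job is done and handed in at 29.6 s of the 72 s allowed; handing in gives no verdict.

**What I did:** I pinched both tabs with the guard still on the sander and stood the guard on the mat, clear of the pot. I took the tag from the chute and laid it flat in the tray between the other two. I then hung the guard back with the pins drawn in, let the pins spring out through the ears, and moved the arm well away.

**Last checks:**
- **Guard height and level:** The top is level to about 0.01 rad and at the same height as at the start (104.5 mm against 104.7 mm).
- **Pins:** The tabs are back to their original spacing within the measuring error (about 62 mm between centres, as at the start). Pictures taken before and after show pins in both eyes.
- **Guard position:** It hangs about 3 mm further towards +y than at the start. That is inside the slot's play and the 7 mm limit, but it is not dead centre.
- **Tag and bench:** The tag lies flat and clear of the other two. I saw nothing else moved in the pictures, though I did not measure every object again, and the last full view had the arm hiding part of the mat and brush.

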